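# Ready the label printer: cells and a new roll

### The arm

A 6-joint arm with a two-finger parallel gripper is mounted at the origin on the work surface. World frame = base frame: x ahead of the robot, y to its left, z up, the work surface at z = 0. Lengths are in m, angles in rad, forces in N, time in s.
With the tool pointing down it reaches from about 0.35 to 0.875 m from the base axis. Payload 4.2 kg.
Tool frame: the origin (TCP) lies midway between the tips of the shut fingers; the grasp point (between the pads) lies 19 mm behind it; z points along the fingers, y is the line along which they close (so a half turn about z gives the same grasp; the last joint's range is limited). The gripper opens to 87 mm and grips with 3 to 60 N. Pads are 19 mm wide; open, the fingers measure 117 mm over their backs; the gripper's body (75 mm by 190 mm) begins 51 mm behind the grasp point.
Start: joints at [-0.843, 0.385, 0.008, 0, -1.194, -0.259], TCP at [0.282, -0.558, 0.223] pointing down, gripper open.
Joint ranges: [-3.14, 3.14], [-1.21, 2.06], [-1.07, 1.41], [-3.16, 2.05], [-2.99, -0.16], [-3.1, 3.1]. Speed limits (rad/s): [2.79, 2.79, 3.14, 3.14, 3.14, 3.14].

### API

Orientations are given as a rotation vector (axis times angle).
In Python, from workcell import env, optics, job gives the robot as it stands.
- The arm moves only by the shell command python3 -m inch 'ROWS'. ROWS is JSON, a list of rows, each a list of 3 entries, a list of its own where there are three numbers: the shift along the tool's x, y, z in mm, then the turn about the tool's z in degrees, then the closure, from 0 (fully open) to 1 (shut). A call has 1 to 10 rows; each row shifts and turns the commanded pose from where the row before left it, along the tool's axes as they then stand; what a row does not reach is not made up. A row lasts 1/8 s, in which the tool goes at most 62.5 mm and 10.7 degrees, less where a joint would pass 70% of its speed; a pose out of reach is approached as far as the arm can. A call with a gripper value outside its range is refused whole. The fingers move at their own pace and stop on an object; the grip force is fixed at half the most. Time passes only in rows, so rows that do not move let the fingers close. It gives the time, the measured TCP pose, the force, the opening and the grip force at its end, in the units of the state.
- env.read_state(): the state, without advancing time (a new reading comes with each control period).
- optics.capture(name): name is "scene" or "top"; returns the picture (420x560x3 uint8, red, green, blue); there is no depth.
- optics.camera_model(name): a dict with "intrinsics" (3x3 intrinsics, pixels), "k1" (the pictures are not rectified: a ray, as slopes to the right and down, at radius r is drawn at 1 + k1 r^2 times it, then the intrinsics apply), "origin" and "attitude" of the camera in the world. Camera axes: x right, y down, z forward; pixel columns grow to the right and rows downward; lengths in m; the calibration is good to about 2 mm. A picture is of the moment at which its call begins. camera_model takes no time and is no camera call.
- job.hand_in(): hands the job in; it is judged then, once.
The state is a dict: "time": time; "q": joint angles; "dq": joint speeds; "tau": joint torques, N m; "tool_pos": TCP position; "tcp_rot": TCP orientation; "contact_force": force on the tool from outside, world axes, zero at the start; "wrist_torque": the same for the moment, N m; "grip_width": finger opening in m; "finger_force": force on a finger pad.
Only numpy, scipy, OpenCV 4.12 (cv2) and the standard library are available. Lean on these libraries where they do the work, as an engineer would, in place of code of your own. Each camera call takes 0.05 s, during which the arm holds its last target. There are 200 camera calls.

### The job

Get the sample-label printer ready: take the empty cardboard core off its spindle and put it in the white waste tray, stand the full label roll on the spindle, fully down, and load every cell on the bench into the battery tray, one to a bay, flat end in under the strap against the spring and then the button end pressed down until it is held under the catch. When all of that is in place, press the printer's start button right down and let it come back up. Leave everything else on the bench where it is.

Things in the scene. Friction and masses are not known exactly. Their poses are not given: they have to be found in the camera images.
- cell0: cell 0: lithium cell, a lying square grey bar 30 by 30 mm, 100 mm long over all, about 0.15 kg. One end is flat steel; the other has a white face and a round steel button 14 mm wide in its middle that stands out 6 mm (included in the 100). Origin: mid-length on the axis, 15 mm above what it lies on; +x along the axis towards the button. May be absent (None)
- cell0_button (a point): tip of the button of cell 0, on its axis, 50 mm from the origin along +x
- cell1: cell 1: lithium cell, a lying square grey bar 30 by 30 mm, 100 mm long over all, about 0.15 kg. One end is flat steel; the other has a white face and a round steel button 14 mm wide in its middle that stands out 6 mm (included in the 100). Origin: mid-length on the axis, 15 mm above what it lies on; +x along the axis towards the button. May be absent (None)
- cell1_button (a point): tip of the button of cell 1, on its axis, 50 mm from the origin along +x
- cell2: cell 2: lithium cell, a lying square grey bar 30 by 30 mm, 100 mm long over all, about 0.15 kg. One end is flat steel; the other has a white face and a round steel button 14 mm wide in its middle that stands out 6 mm (included in the 100). Origin: mid-length on the axis, 15 mm above what it lies on; +x along the axis towards the button. May be absent (None)
- cell2_button (a point): tip of the button of cell 2, on its axis, 50 mm from the origin along +x
- tray: battery tray, fixed: black base 150 mm (x) by 250 mm (y), 8 mm thick, with three equal bays 80 mm apart along y; each bay runs along x, spring at its -x end, catch at its +x end. Origin: on the bench under the middle bay. In each bay a 10 mm wide rib, top 20 mm above the bench, carries the cell. A black wall 54 mm high closes the -x side; other details under the bays
- bay0 (a point): bay 0 (tray y = -80 mm): middle of a held cell, 15 mm above the rib; x along the bay from spring to catch (held: flat end x = -50, button tip x = 50 mm), z up. Cheeks 35 mm apart, up to 12 mm above the rib, at x = -33 to -21 and 27 to 39 mm, centre the cell; fingers have room at mid-length
- bay1 (a point): bay 1 (tray y = +0 mm): middle of a held cell, 15 mm above the rib; x along the bay from spring to catch (held: flat end x = -50, button tip x = 50 mm), z up. Spring end (all bays): copper plate, free at x = -42, can be pushed in 16 mm, 600 N/m (held: 8 mm, 5 N). A strap crosses at x = -49 to -41, 36 to 42 mm above the rib, so the cell goes in tilted, flat end down, 10 to 20 degrees
- bay2 (a point): bay 2 (tray y = +80 mm): middle of a held cell, 15 mm above the rib; x along the bay from spring to catch (held: flat end x = -50, button tip x = 50 mm), z up. Catch end (all bays): end contact at x = 50; its catch, 22 mm wide, overhangs 3 mm from 26 mm above the rib, sloping up to 38 mm. Push the spring in 11 mm or more (7 N) and the button passes down, then springs back under it
- printer: label printer, fixed to the bench: a grey box 150 mm (x) by 220 mm (y), deck 30 mm high, with a black print head 75 mm high on its +x, -y quarter, an upright steel spindle on its +y half and a start button near its -x, -y corner. Origin: on the bench under its middle
- spindle (a point): foot of the spindle, on its axis, at the seat (top of a black disc of 36 mm radius, 34 mm above the bench) on which the core stands and the roll must stand; the spindle has a diameter of 20 mm and stands 68 mm above the seat, its last 10 mm tapered; z up
- start (a joint): start button: a round grey push button of 30 mm diameter, pressed straight down; value is its travel in m, 0 when free, 0.006 at the stop, which takes 5 N; it springs back
- start_top (a point): centre of the top of the start button, 48 mm above the bench when free
- roll: full label roll, white paper, 66 mm in diameter, 56 mm high, hole of 26 mm diameter through it, about 0.18 kg, standing on end on the bench. Origin: centre of its underside; z along its axis
- core: empty brown cardboard core on the spindle: tube of 34 mm outer and 26 mm inner diameter, 56 mm long, 0.03 kg. Origin: centre of its lower end; z along its axis
- core_mid (a point): centre of the core, 28 mm from its origin along z
- waste: waste tray, an open white box fixed to the bench, 150 by 150 mm, 50 mm high, walls and floor 4 mm. Origin: centre of its underside
- cup: white plastic cup, 72 mm wide, 95 mm high; origin: centre of its underside; not part of the job
- vial: amber bottle with a green cap, 50 mm wide, 110 mm high; origin: centre of its underside; not part of the job
- jar: glass jar, 64 mm wide, 75 mm high; origin: centre of its underside; not part of the job
- jar2: second glass jar, 64 mm wide, 75 mm high; origin: centre of its underside; not part of the job
- scissors: scissors with red handles, lying, about 175 mm long; origin on the bench at their pivot; not part of the job
- forceps: steel forceps, lying, 140 mm long; origin on the bench at mid-length; not part of the job
Not all that is in view belongs to the job. Of the things shaped like the core, the brown one is meant. Leave any yellow look-alike of the cell1 alone.

How it is judged:
On the way, in this order (a step that is already met when the one before it is completed fails the run):
1. the core is in the waste tray, the roll is down on the spindle and every cell is held in a bay (x of core_mid in the frame of waste between -0.075 and 0.075 m and y of core_mid in the frame of waste between -0.075 and 0.075 m and z of core_mid in the frame of waste between 0 and 0.05 m and horizontal distance between roll and spindle below 0.006 m and z of roll in the frame of spindle between -0.003 and 0.003 m and angle between roll's own z axis and vertical below 0.06 rad and ((x of cell0_button in the frame of bay0 between 0.046 and 0.054 m and y of cell0_button in the frame of bay0 between -0.004 and 0.004 m and z of cell0_button in the frame of bay0 between -0.004 and 0.004 m and y of cell0 in the frame of bay0 between -0.004 and 0.004 m and z of cell0 in the frame of bay0 between -0.004 and 0.004 m) or (x of cell0_button in the frame of bay1 between 0.046 and 0.054 m and y of cell0_button in the frame of bay1 between -0.004 and 0.004 m and z of cell0_button in the frame of bay1 between -0.004 and 0.004 m and y of cell0 in the frame of bay1 between -0.004 and 0.004 m and z of cell0 in the frame of bay1 between -0.004 and 0.004 m) or (x of cell0_button in the frame of bay2 between 0.046 and 0.054 m and y of cell0_button in the frame of bay2 between -0.004 and 0.004 m and z of cell0_button in the frame of bay2 between -0.004 and 0.004 m and y of cell0 in the frame of bay2 between -0.004 and 0.004 m and z of cell0 in the frame of bay2 between -0.004 and 0.004 m)) and ((x of cell1_button in the frame of bay0 between 0.046 and 0.054 m and y of cell1_button in the frame of bay0 between -0.004 and 0.004 m and z of cell1_button in the frame of bay0 between -0.004 and 0.004 m and y of cell1 in the frame of bay0 between -0.004 and 0.004 m and z of cell1 in the frame of bay0 between -0.004 and 0.004 m) or (x of cell1_button in the frame of bay1 between 0.046 and 0.054 m and y of cell1_button in the frame of bay1 between -0.004 and 0.004 m and z of cell1_button in the frame of bay1 between -0.004 and 0.004 m and y of cell1 in the frame of bay1 between -0.004 and 0.004 m and z of cell1 in the frame of bay1 between -0.004 and 0.004 m) or (x of cell1_button in the frame of bay2 between 0.046 and 0.054 m and y of cell1_button in the frame of bay2 between -0.004 and 0.004 m and z of cell1_button in the frame of bay2 between -0.004 and 0.004 m and y of cell1 in the frame of bay2 between -0.004 and 0.004 m and z of cell1 in the frame of bay2 between -0.004 and 0.004 m)) and ((x of cell2_button in the frame of bay0 between 0.046 and 0.054 m and y of cell2_button in the frame of bay0 between -0.004 and 0.004 m and z of cell2_button in the frame of bay0 between -0.004 and 0.004 m and y of cell2 in the frame of bay0 between -0.004 and 0.004 m and z of cell2 in the frame of bay0 between -0.004 and 0.004 m) or (x of cell2_button in the frame of bay1 between 0.046 and 0.054 m and y of cell2_button in the frame of bay1 between -0.004 and 0.004 m and z of cell2_button in the frame of bay1 between -0.004 and 0.004 m and y of cell2 in the frame of bay1 between -0.004 and 0.004 m and z of cell2 in the frame of bay1 between -0.004 and 0.004 m) or (x of cell2_button in the frame of bay2 between 0.046 and 0.054 m and y of cell2_button in the frame of bay2 between -0.004 and 0.004 m and z of cell2_button in the frame of bay2 between -0.004 and 0.004 m and y of cell2 in the frame of bay2 between -0.004 and 0.004 m and z of cell2 in the frame of bay2 between -0.004 and 0.004 m))), for 0.2 s.
2. the start button is pressed right down (value of joint start above 0.0045 m), for 0.02 s.
At the end, for the whole second after the job is handed in: Core inside the waste tray; roll on the spindle's seat (axis within 6 mm, height 3 mm, tilt 0.06 rad); each cell present in a bay, button at the catch end (tip 46 to 54 mm from the bay's middle), button and middle within 4 mm sideways and in height; all at rest; start button up again (all of step 1 and linear speed of each of cell0, cell1, cell2, roll, core below 0.02 m/s and value of joint start below 0.002 m); the robot touches nothing.
It fails at once if one of the other things on the bench (cup, bottle, jars, scissors, forceps) is moved by more than 4 cm (distance of any of cup, vial, jar, jar2, scissors, forceps from where it was at the start of the episode above 0.04 m).
Of cell0, cell1, cell2 only 2 to 3 are there at a start; the rules pass over those that are not, and their reading is None.
At some moment in a run one of cell0, cell1, cell2, roll may be knocked a few centimetres aside while the robot is not near it.
Once in a run the grip may slacken for a moment while it holds something.
It also fails if it takes over 210 s, if anything falls off the work surface, if the arm or the gripper's body presses on something with over 40 N, if the wrist force passes 120 N, or if a joint passes its speed limit or range.

## Working session

There is one attempt and no reset: what is moved stays moved. The work goes in short steps, Python scripts to look and compute and a shell command to move; the robot and the scene stay as the last step left them, time stands still between calls to the robot, and variables do not carry over. Pictures are saved under pics/ and viewed, at most 16 in all, crops included, and the job is handed in when it is done.

```bash
ls; mkdir -p pics; python3 - <<'E'
from workcell import env, optics, job
import cv2
s=env.read_state(); print(s)
for n in("scene","top"):
    cv2.imwrite(f"pics/{n}0.png",cv2.resize(optics.capture(n)[:,:,::-1],(800,600),interpolation=cv2.INTER_CUBIC)); print(optics.camera_model(n))
E
```

```text
pics
{'time': 0.0, 'q': array([-8.43377185e-01,  3.85550770e-01,  6.63056817e-03, -5.37286460e-04,
       -1.19399855e+00, -2.58574722e-01]), 'dq': array([ 0.00064899, -0.00040035, -0.0002061 ,  0.00038931, -0.00145639,
       -0.00051835]), 'tau': array([-1.50278192e-03, -3.90662491e+01,  1.87407357e+01,  4.22010452e+00,
        1.09375341e-02, -1.90873220e-04]), 'tool_pos': array([ 0.2821471 , -0.55700998,  0.22145927]), 'tcp_rot': array([ 0.72929806, -3.05518754, -0.00330754]), 'contact_force': array([-0.10784384, -1.12506882,  0.81036549]), 'wrist_torque': array([-0.02570292, -0.01290657, -0.02046392]), 'finger_force': 0.0, 'grip_width': 0.08721790602931866}
{'intrinsics': array([[518.91325752,   0.        , 278.88592026],
       [  0.        , 518.91325752, 213.32508174],
       [  0.        ,   0.        ,   1.        ]]), 'k1': -0.11127285616244177, 'origin': array([1.32593316, 0.13665559, 1.05468821]), 'attitude': array([-1.64069841, -2.02230696,  0.70942889])}
{'intrinsics': array([[455.73758092,   0.        , 278.41560059],
       [  0.        , 455.73758092, 206.50211231],
       [  0.        ,   0.        ,   1.        ]]), 'k1': -0.14955491887622133, 'origin': array([ 0.23855668, -0.00814199,  1.32574448]), 'attitude': array([-2.1894016 ,  2.01763798, -0.2188144 ])}
```

View pics/scene0.png

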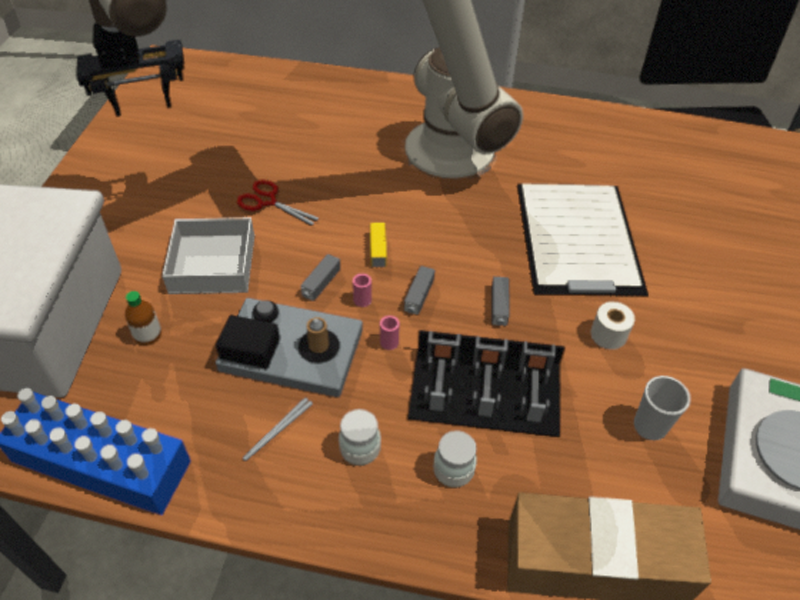

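View pics/top0.png

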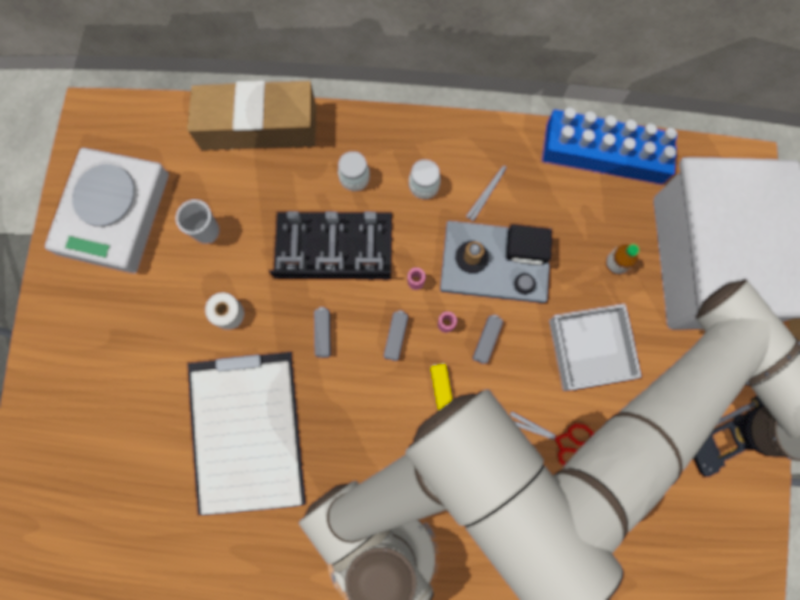

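The grey bars at top-view (322,332), (397,335), (489,339) are the cells, and the yellow bar at (442,387) is the look-alike. The brown tube at (475,252) on the spindle is the core, and the pink tubes at (416,277) and (448,321) aren't. I'll confirm these in enlarged crops.

```bash
cat > h.py <<'E'
from workcell import env, optics, job
import cv2, numpy as np
from scipy.spatial.transform import Rotation as R
def ray(n,u,v):
    m=optics.camera_model(n);K=m["intrinsics"];k=m["k1"]
    d=cv2.undistortPoints(np.array([[[u,v]]],float),K,np.array([k,0,0,0.]))[0,0]
    return m["origin"],R.from_rotvec(m["attitude"]).apply([d[0],d[1],1])
def px(n,u,v,z):
    o,d=ray(n,u,v); return (o+d*(z-o[2])/d[2])[:3]
def proj(n,p):
    m=optics.camera_model(n);Rm=R.from_rotvec(m["attitude"]).inv().as_matrix()
    return cv2.projectPoints(np.array(p,float).reshape(-1,3),cv2.Rodrigues(Rm)[0],-Rm@m["origin"],m["intrinsics"],np.array([m["k1"],0,0,0.]))[0][:,0]
def crop(n,x,y,w,h,s,name):
    im=optics.capture(n)[y:y+h,x:x+w,::-1]
    cv2.imwrite("pics/"+name,cv2.resize(im,None,fx=s,fy=s,interpolation=cv2.INTER_CUBIC))
def tool():
    s=env.read_state();Rm=R.from_rotvec(s["tcp_rot"]).as_matrix();return s,Rm
def goal(p,yaw_y=None):
    """shift in tool axes (mm) to world p; turn about z so tool y lies along world dir yaw_y (rad, mod pi)"""
    s,Rm=tool();d=Rm.T@(np.array(p)-s["tool_pos"])*1000
    print("t",round(s["time"],2),"tcp",s["tool_pos"].round(4),"grip",round(s["grip_width"],4),"F",s["contact_force"].round(1),"shift",d.round(1),end=" ")
    if yaw_y is not None:
        c=Rm.T@np.array([np.cos(yaw_y),np.sin(yaw_y),0]);a=np.degrees(np.arctan2(-c[0],c[1]));a=(a+90)%180-90
        print("turn",round(a,1),"q6",round(float(np.degrees(s["q"][5])),1),end="")
    print()
E
python3 - <<'E'
from h import *
crop("top",140,135,160,120,5,"a.png");crop("top",290,140,160,135,4.4,"b.png")
E
```

```text
(no output)
```

View pics/a.png

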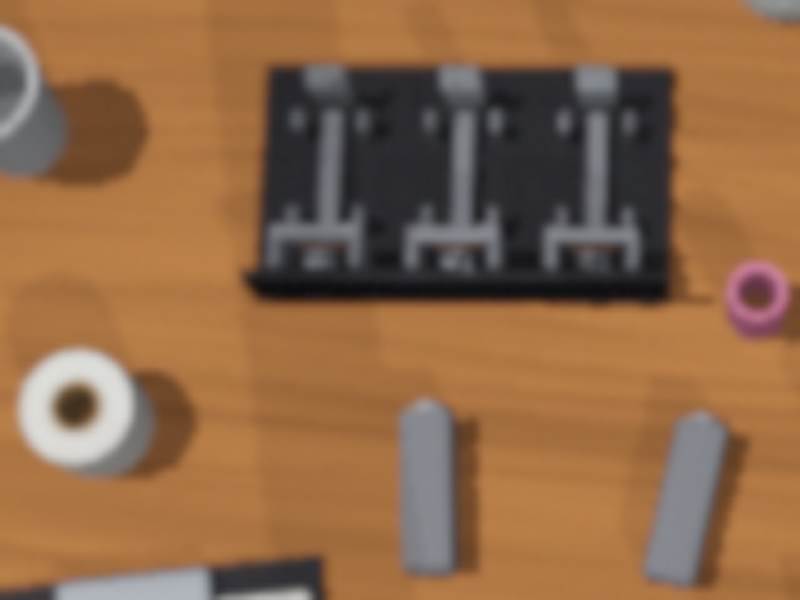

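View pics/b.png

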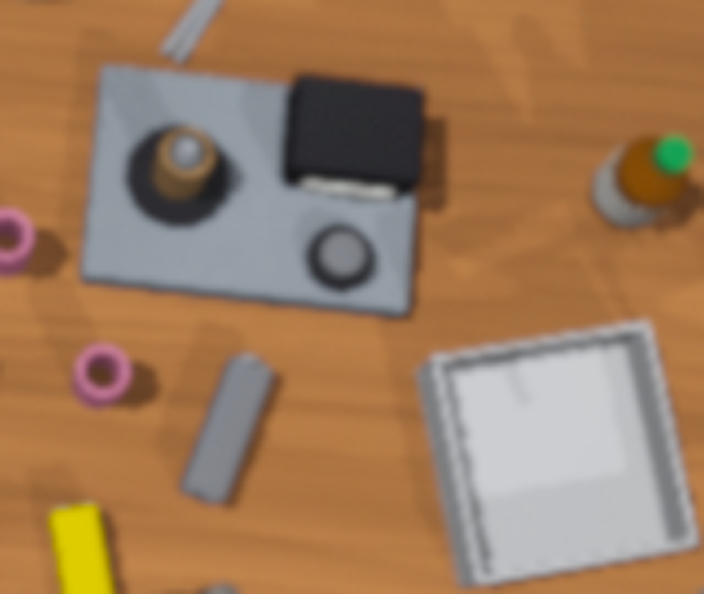

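Crop a: roll hole at (75,405); cells with their buttons up at (427,403) and (703,414); straps at (315,233), (452,236), (592,237). Crop b: brown core on the spindle at (187,155), third grey cell with its button at (257,357), start button at (343,252), waste tray centre at about (562,452). The pink tubes and the yellow bar aren't part of the job.

```bash
python3 - <<'E'
from h import *
A=lambda u,v,z:px("top",140+(u+.5)/5-.5,135+(v+.5)/5-.5,z)
B=lambda u,v,z:px("top",290+(u+.5)/4.4-.5,140+(v+.5)/4.4-.5,z)
def P(n,*a): print(n,*[x.round(4) for x in a])
P("tray +x corners",A(270,68,.008),A(673,72,.008))
P("straps",A(315,233,.062),A(452,236,.062),A(592,237,.062))
P("wall top corners",A(245,272,.054),A(668,278,.054))
P("ribs front",A(332,112,.02),A(463,112,.02),A(598,112,.02))
P("ribs rear",A(327,220,.02),A(460,222,.02),A(596,222,.02))
for n,f,c in(("cA",A,[(402,412),(453,412),(403,572),(453,572)]),("cB",A,[(680,415),(727,425),(648,577),(695,583)]),("cC",B,[(237,358),(274,374),(182,489),(224,504)])):
    q=np.array([f(*p,.03) for p in c]);fr=q[:2].mean(0);re=q[2:].mean(0);d=(fr-re)
    P(n,fr,re,np.array([np.linalg.norm(d),np.degrees(np.arctan2(d[1],d[0])),np.linalg.norm(q[0]-q[1])])); P(" centre",re+d/np.linalg.norm(d)*.05)
P("roll",A(77,408,.056)); P("spindle top",B(187,150,.102),B(187,157,.090));P("seat",B(178,174,.034))
P("start",B(343,252,.048)); P("waste",np.mean([B(432,358,.05),B(648,322,.05),B(697,545,.05),B(475,583,.05)],0))
P("printer",B(103,66,.03),B(413,315,.03),B(82,280,.03))
goal([.5,-.13,.2],0)
E
```

```text
tray +x corners [0.6856 0.2871 0.008 ] [0.7023 0.0404 0.008 ]
straps [0.5694 0.2362 0.062 ] [0.5739 0.1569 0.062 ] [0.5798 0.0764 0.062 ]
wall top corners [0.545  0.2758 0.054 ] [0.5612 0.0311 0.054 ]
ribs front [0.6565 0.2432 0.02  ] [0.6626 0.164  0.02  ] [0.6691 0.0828 0.02  ]
ribs rear [0.5889 0.2381 0.02  ] [0.594  0.1585 0.02  ] [0.6005 0.0777 0.02  ]
cA [0.476  0.1642 0.03  ] [0.3833 0.1542 0.03  ] [0.0933 6.1539 0.0297]
 centre [0.433  0.1596 0.03  ]
cB [0.4845 0.0043 0.03  ] [0.3903 0.015  0.03  ] [ 0.0948 -6.4914  0.0278]
 centre [0.44   0.0093 0.03  ]
cC [ 0.488  -0.1914  0.03  ] [ 0.3991 -0.1617  0.03  ] [  0.0937 -18.5062   0.0265]
 centre [ 0.4465 -0.1775  0.03  ]
roll [0.4568 0.3628 0.056 ]
spindle top [ 0.6101 -0.1308  0.102 ] [ 0.609  -0.1322  0.09  ]
seat [ 0.6135 -0.1324  0.034 ]
start [ 0.5654 -0.2431  0.048 ]
waste [ 0.4441 -0.3938  0.05  ]
printer [ 0.6866 -0.0777  0.03  ] [ 0.5308 -0.2951  0.03  ] [ 0.5365 -0.0733  0.03  ]
t 0.2 tcp [ 0.2822 -0.5572  0.2219] grip 0.087 F [ 0.  1. -0.] shift [-387.3  282.8   22.2] turn -63.1 q6 -14.8
```

```bash
python3 - <<'E'
from h import *
goal([.611,-.132,.20],np.radians(4))
print(px("scene",317/1.4286,321/1.4286,.102),px("scene",614/1.4286,314/1.4286,.056),tool()[1].round(2))
E
```

```text
t 0.2 tcp [ 0.2822 -0.5572  0.2219] grip 0.087 F [ 0.  1. -0.] shift [-485.4  230.8   22.1] turn -67.1 q6 -14.8
[ 0.61685756 -0.12778782  0.102     ] [0.45726311 0.36226095 0.056     ] [[-0.89 -0.45 -0.  ]
 [-0.45  0.89  0.  ]
 [ 0.    0.   -1.  ]]
```

```bash
python3 -m inch '[[[-45,21,0],0,0],[[-49,23,2],0,0],[[-49,23,2],0,0],[[-49,23,2],0,0],[[-49,23,2],0,0],[[-49,23,2],0,0],[[-49,23,2],0,0],[[-49,23,3],0,0],[[-49,23,3],0,0],[[-45,21,3],0,0]]'; python3 -m inch '[[[0,0,0],-9,0],[[0,0,0],-10,0],[[0,0,0],-10,0],[[0,0,0],-10,0],[[0,0,0],-10,0],[[0,0,0],-10,0],[[0,0,0],-8,0],[[0,0,0],0,0]]'; python3 - <<'E'
from h import *
goal([.611,-.132,.20],np.radians(4));crop("scene",180,180,120,100,5,"c.png");crop("top",290,140,160,135,4.4,"d.png")
E
```

```text
time: 1.45
tool_pos: [0.6112, -0.1364, 0.2013]
tcp_rot: [0.73, -3.055, -0.0]
contact_force: [1.3, -0.4, 0.6]
grip_width: 0.087
finger_force: 0.0
time: 2.45
tool_pos: [0.6101, -0.1381, 0.2013]
tcp_rot: [2.293, -2.147, -0.001]
contact_force: [0.4, 0.3, 0.3]
grip_width: 0.0869
finger_force: 0.0
t 2.45 tcp [ 0.6101 -0.1381  0.2013] grip 0.0869 F [0.4 0.3 0.3] shift [-6.  -1.3  1.3] turn -0.2 q6 1.7
```

View pics/c.png

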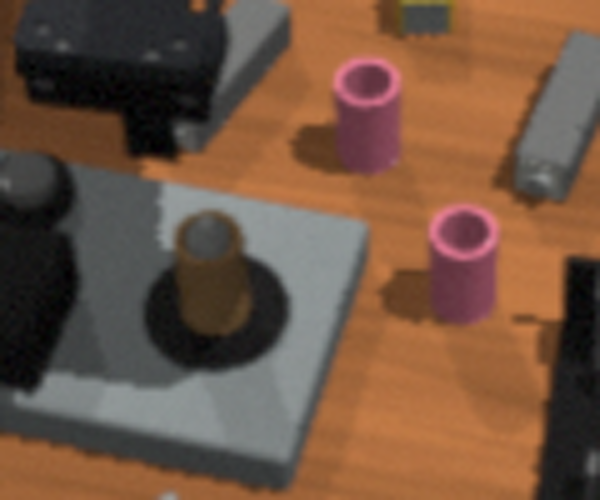

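```bash
python3 - <<'E'
from h import *
print(px("scene",180+217.5/5-.5,180+311.5/5-.5,.034),px("scene",180+210.5/5-.5,180+237/5-.5,.09))
print(proj("top",[[.611,-.132,.102],[.613,-.1305,.034]]),290+187.5/4.4-.5,140+150.5/4.4-.5,290+179.5/4.4-.5,140+174.5/4.4-.5)
E
```

```text
[ 0.61681947 -0.12984731  0.034     ] [ 0.61444711 -0.13002975  0.09      ]
[[332.57144086 173.42386431]
 [329.40226631 179.26428074]] 332.1136363636364 173.70454545454544 330.29545454545456 179.1590909090909
```

```bash
python3 -m inch '[[[-7,-4,0],0,0.2],[[0,0,40],0,0.2],[[0,0,40],0,0.2],[[0,0,40],0,0.2],[[0,0,20],0,0.2],[[0,0,10],0,0.2],[[0,0,0],0,0.2],[[0,0,0],0,1],[[0,0,0],0,1],[[0,0,0],0,1]]';python3 -m inch '[[[0,0,0],0,1],[[0,0,0],0,1],[[0,0,0],0,1]]'; python3 -c "
from h import *
goal([.6135,-.131,.051],.07)"
```

```text
time: 3.8
tool_pos: [0.6141, -0.1309, 0.0523]
tcp_rot: [-2.294, 2.145, -0.001]
contact_force: [-0.9, 0.9, -0.3]
grip_width: 0.0474
finger_force: 0.0
time: 4.18
tool_pos: [0.6139, -0.1309, 0.0518]
tcp_rot: [-2.295, 2.145, -0.0]
contact_force: [0.4, 0.6, 1.6]
grip_width: 0.0327
finger_force: 30.0
t 4.17 tcp [ 0.6139 -0.1309  0.0518] grip 0.0327 F [0.4 0.6 1.6] shift [0.1 0.4 0.8] turn -0.1 q6 1.1
```

```bash
python3 -m inch '[[[0,0,-25],0,1],[[0,0,-40],0,1],[[0,0,-40],0,1],[[0,0,0],0,1],[[42,31,0],0,1],[[42,31,0],0,1],[[42,31,0],0,1],[[42,31,0],0,1],[[42,32,0],0,1],[[41,32,0],0,1]]';python3 -m inch '[[[0,0,0],0,1],[[0,0,40],0,1],[[0,0,40],0,1],[[0,0,30],0,1],[[0,0,12],0,1],[[0,0,0],0,1],[[0,0,0],0,0.4],[[0,0,0],0,0.4],[[0,0,0],0,0.4],[[0,0,0],0,0.4]]'; python3 -c "
from h import *
goal([.444,-.394,.033],.07)"
```

```text
time: 5.42
tool_pos: [0.4414, -0.3948, 0.1552]
tcp_rot: [2.295, -2.145, -0.004]
contact_force: [1.2, 0.3, -0.6]
grip_width: 0.0328
finger_force: 30.0
time: 6.68
tool_pos: [0.4433, -0.3941, 0.035]
tcp_rot: [-2.295, 2.145, -0.001]
contact_force: [-0.1, 0.0, 0.4]
grip_width: 0.0511
finger_force: 0.0
t 6.67 tcp [ 0.4433 -0.3941  0.035 ] grip 0.0511 F [-0.1  0.   0.4] shift [-0.  -0.7  2. ] turn -0.2 q6 29.9
```

```bash
python3 -m inch '[[[0,0,-40],0,0.4],[[0,0,-50],0,0.2],[[0,0,-50],0,0],[[-20,-2,0],0,0],[[-42,-4,0],0,0],[[-47,-4,0],0,0],[[-47,-4,0],0,0],[[-47,-4,0],0,0],[[-47,-4,0],0,0],[[-47,-4,0],0,0]]';python3 -m inch '[[[-47,-4,0],0,0],[[-47,-4,0],0,0],[[-47,-4,0],0,0],[[-47,-4,0],0,0],[[-47,-4,0],0,0],[[-47,-4,0],0,0],[[-47,-4,0],0,0],[[-45,-4,0],0,0],[[-20,-2,0],0,0],[[0,0,0],0,0]]'; python3 - <<'E'
from h import *
goal([.457,.3625,.018],.07);a=optics.capture("scene");b=optics.capture("top")
cv2.imwrite("pics/e.png",cv2.resize(np.hstack([a[180:290,60:240],a[150:260,360:540]])[:,:,::-1],None,fx=2.2,fy=2.2,interpolation=cv2.INTER_CUBIC))
E
```

```text
time: 7.92
tool_pos: [0.4482, -0.0942, 0.1739]
tcp_rot: [2.294, -2.145, -0.001]
contact_force: [0.4, -0.1, 0.6]
grip_width: 0.0868
finger_force: 0.0
time: 9.18
tool_pos: [0.4558, 0.3, 0.1737]
tcp_rot: [2.295, -2.143, -0.0]
contact_force: [0.3, -0.3, -0.0]
grip_width: 0.087
finger_force: 0.0
t 9.18 tcp [0.4558 0.3    0.1737] grip 0.087 F [ 0.3 -0.3 -0. ] shift [-62.4  -5.7 155.6] turn -0.1 q6 -46.4
```

View pics/e.png

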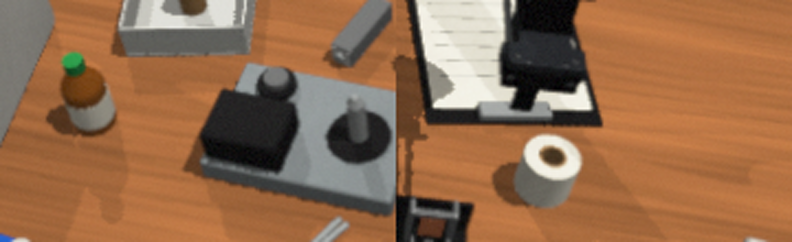

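The core is standing in the waste tray (crop left, (193,5)), the spindle is bare, and the roll is still where it was at crop (551,155).

```bash
python3 -m inch '[[[-40,-4,0],0,0],[[-22,-2,0],0,0],[[0,0,0],0,0],[[0,0,40],0,0],[[0,0,40],0,0],[[0,0,40],0,0],[[0,0,25],0,0],[[0,0,10],0,0],[[0,0,0],0,0],[[0,0,0],0,1]]';python3 -m inch '[[[0,0,0],0,1],[[0,0,0],0,1],[[0,0,0],0,1]]'; python3 -c "
from h import *
goal([.457,.3625,.018],.07)"
```

```text
time: 10.52
tool_pos: [0.459, 0.3623, 0.0209]
tcp_rot: [-2.293, 2.144, 0.0]
contact_force: [0.3, -0.8, -0.3]
grip_width: 0.0828
finger_force: 0.0
time: 10.9
tool_pos: [0.4588, 0.3622, 0.0204]
tcp_rot: [-2.294, 2.144, -0.0]
contact_force: [0.4, -0.3, 3.1]
grip_width: 0.0654
finger_force: 29.7
t 10.9 tcp [0.4588 0.3622 0.0204] grip 0.0654 F [ 0.4 -0.3  3.1] shift [-0.4  1.7  2.4] turn -0.1 q6 -50.3
```

```bash
python3 -m inch '[[[0,0,-20],0,1],[[0,0,-40],0,1],[[0,0,-40],0,1],[[0,0,-40],0,1],[[20,-5,0],0,1],[[40,-9,0],0,1],[[40,-10,0],0,1],[[40,-10,0],0,1],[[40,-10,0],0,1],[[40,-10,0],0,1]]';python3 -m inch '[[[40,-10,0],0,1],[[40,-10,0],0,1],[[40,-10,0],0,1],[[40,-10,0],0,1],[[40,-10,0],0,1],[[40,-10,0],0,1],[[30,-7,0],0,1],[[10,-3,0],0,1],[[0,0,0],0,1],[[0,0,0],0,1]]'; python3 - <<'E'
from h import *
goal([.614,-.131,.155],.07)
a=optics.capture("scene");cv2.imwrite("pics/f.png",cv2.resize(a[150:290,150:310][:,:,::-1],None,fx=4,fy=4,interpolation=cv2.INTER_CUBIC))
E
```

```text
time: 12.15
tool_pos: [0.5258, 0.1435, 0.1576]
tcp_rot: [2.292, -2.144, -0.003]
contact_force: [0.6, -1.1, -1.6]
grip_width: 0.0648
finger_force: 29.7
time: 13.4
tool_pos: [0.615, -0.1279, 0.159]
tcp_rot: [2.295, -2.144, -0.002]
contact_force: [0.2, 1.0, -0.6]
grip_width: 0.0649
finger_force: 29.7
t 13.4 tcp [ 0.615  -0.1279  0.159 ] grip 0.0649 F [ 0.2  1.  -0.6] shift [3.  1.2 4. ] turn -0.1 q6 0.9
```

View pics/f.png

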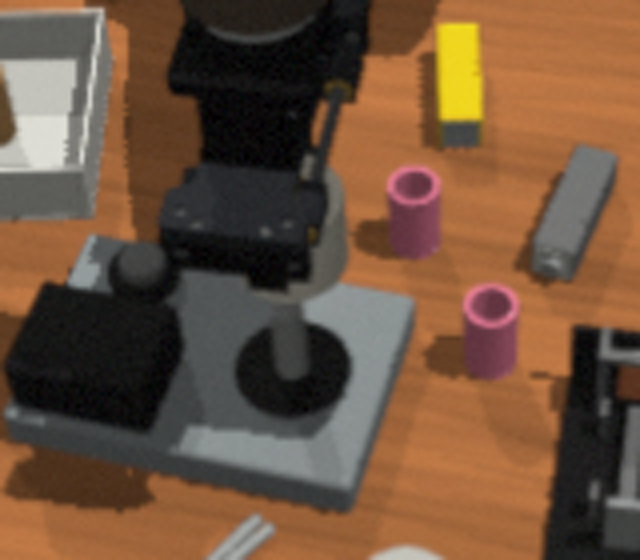

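```bash
python3 -m inch '[[[3,1,0],0,1],[[0,0,20],0,1],[[0,0,15],0,1],[[0,0,8],0,1],[[0,0,8],0,1],[[0,0,5],0,1],[[0,0,0],0,1]]';python3 -m inch '[[[0,0,5],0,1],[[0,0,5],0,1],[[0,0,0],0,1]]'; python3 -c "
from h import *
goal([.614,-.131,.0544],.07)"
```

```text
time: 14.32
tool_pos: [0.6148, -0.1318, 0.1033]
tcp_rot: [2.295, -2.145, -0.001]
contact_force: [-0.3, -0.7, -2.9]
grip_width: 0.0648
finger_force: 29.7
time: 14.7
tool_pos: [0.6145, -0.1318, 0.093]
tcp_rot: [2.294, -2.145, -0.001]
contact_force: [0.4, -0.0, -1.9]
grip_width: 0.0646
finger_force: 29.7
t 14.7 tcp [ 0.6145 -0.1318  0.093 ] grip 0.0646 F [ 0.4 -0.  -1.9] shift [-0.8  0.4 38.6] turn -0.2 q6 1.2
```

```bash
python3 -m inch '[[[0,0,10],0,1],[[0,0,10],0,1],[[0,0,10],0,1],[[0,0,5],0,1],[[0,0,2],0,1],[[0,0,1],0,1],[[0,0,1],0,1],[[0,0,0],0,1]]'; python3 -c "
from h import *
goal([.614,-.131,.0544],.07)"
```

```text
time: 15.7
tool_pos: [0.615, -0.1318, 0.0548]
tcp_rot: [-2.295, 2.145, -0.0]
contact_force: [-0.0, -0.3, -1.7]
grip_width: 0.0649
finger_force: 29.7
t 15.7 tcp [ 0.615  -0.1318  0.0548] grip 0.0649 F [-0.  -0.3 -1.7] shift [-0.9  0.9  0.4] turn -0.1 q6 1.2
```

```bash
python3 -m inch '[[[0,0,2],0,1],[[0,0,0],0,1],[[0,0,0],0,0.1],[[0,0,0],0,0.05],[[0,0,0],0,0.05],[[0,0,-20],0,0.05],[[0,0,-45],0,0.05],[[0,0,-50],0,0.05],[[0,0,-30],0,0.05],[[0,0,0],0,0.25]]'; python3 - <<'E'
from h import *
goal([.440,.0093,.16],np.radians(83.5))
a=optics.capture("scene");cv2.imwrite("pics/g.png",cv2.resize(a[150:290,180:380][:,:,::-1],None,fx=4,fy=4,interpolation=cv2.INTER_CUBIC))
E
```

```text
time: 16.95
tool_pos: [0.6165, -0.132, 0.2008]
tcp_rot: [-2.292, 2.142, -0.008]
contact_force: [0.2, 0.7, -0.2]
grip_width: 0.0782
finger_force: 0.0
t 16.95 tcp [ 0.6165 -0.132   0.2008] grip 0.0782 F [ 0.2  0.7 -0.2] shift [-152.9  166.8   39.5] turn -79.6 q6 1.2
```

View pics/g.png

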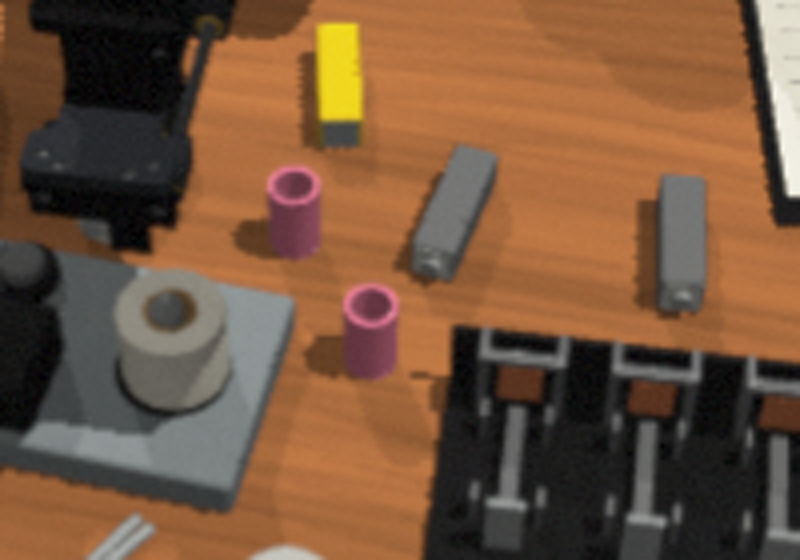

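```bash
python3 -m inch '[[[-10,11,0],0,0.25],[[-20,22,0],0,0.25],[[-26,28,5],0,0.25],[[-26,28,5],0,0.25],[[-26,28,5],0,0.25],[[-26,28,5],0,0.25],[[-14,16,5],0,0.25],[[-5,6,5],-5,0.25],[[0,0,5],-10,0.25],[[0,0,4],-10,0.25]]';python3 -m inch '[[[0,0,0],-10,0.25],[[0,0,0],-10,0.25],[[0,0,0],-10,0.25],[[0,0,0],-10,0.25],[[0,0,0],-10,0.25],[[0,0,0],-5,0.25],[[0,0,0],0,0.25]]'; python3 - <<'E'
from h import *
g=lambda u,v,z:px("scene",180+u/4,150+v/4,z)
f,r=g(437,245,.03),g(478,152,.03);d=f-r;print(f,r,np.linalg.norm(d),np.degrees(np.arctan2(d[1],d[0])),r+d/np.linalg.norm(d)*.05)
f,r=g(682,287,.03),g(683,177,.03);d=f-r;print(f,r,np.linalg.norm(d),np.degrees(np.arctan2(d[1],d[0])),r+d/np.linalg.norm(d)*.05)
goal([.440,.0093,.003],np.radians(83.5))
E
```

```text
time: 18.25
tool_pos: [0.436, 0.0095, 0.1571]
tcp_rot: [2.708, -1.588, -0.003]
contact_force: [0.1, -0.1, 0.0]
grip_width: 0.0653
finger_force: 0.0
time: 19.12
tool_pos: [0.4365, 0.0094, 0.1574]
tcp_rot: [3.136, -0.17, -0.004]
contact_force: [1.0, -0.4, 0.1]
grip_width: 0.0652
finger_force: 0.0
[0.48404882 0.00919885 0.03      ] [0.39901835 0.02080217 0.03      ] 0.08581851360217403 -7.7706253688450575 [0.44855922 0.01404179 0.03      ]
[0.4847776 0.1676227 0.03     ] [0.39159448 0.15766333 0.03      ] 0.0937138323385692 6.100587239255325 [0.44131132 0.16297704 0.03      ]
t 19.12 tcp [0.4365 0.0094 0.1574] grip 0.0652 F [ 1.  -0.4  0.1] shift [  3.9  -0.4 154.4] turn 0.3 q6 61.1
```

```bash
python3 -m inch '[[[7,-1,0],0,0.25],[[0,0,40],0,0.25],[[0,0,40],0,0.25],[[0,0,40],0,0.25],[[0,0,20],0,0.25],[[0,0,10],0,0.25],[[0,0,3],0,0.25],[[0,0,0],0,0.25],[[0,0,0],0,1],[[0,0,0],0,1]]';python3 -m inch '[[[0,0,0],0,1],[[0,0,0],0,1],[[0,0,0],0,1]]'; python3 - <<'E'
from h import *
goal([.62,.16,.003],np.radians(93.85))
a=optics.capture("top");b=optics.capture("scene");a=cv2.resize(a[180:260,190:290],(400,320),interpolation=2);b=cv2.resize(b[150:230,240:340],(400,320),interpolation=2)
cv2.imwrite("pics/i.png",np.hstack([a,b])[:,:,::-1])
E
```

```text
time: 20.38
tool_pos: [0.4454, 0.01, 0.0062]
tcp_rot: [-3.136, 0.168, -0.002]
contact_force: [-0.1, -0.2, -0.6]
grip_width: 0.0526
finger_force: 0.0
time: 20.75
tool_pos: [0.4452, 0.01, 0.0057]
tcp_rot: [-3.137, 0.168, -0.001]
contact_force: [-0.1, 0.8, 1.8]
grip_width: 0.0299
finger_force: 29.7
t 20.75 tcp [0.4452 0.01   0.0057] grip 0.0299 F [-0.1  0.8  1.8] shift [ 157.8 -167.8    2.8] turn -10.0 q6 61.6
```

View pics/i.png

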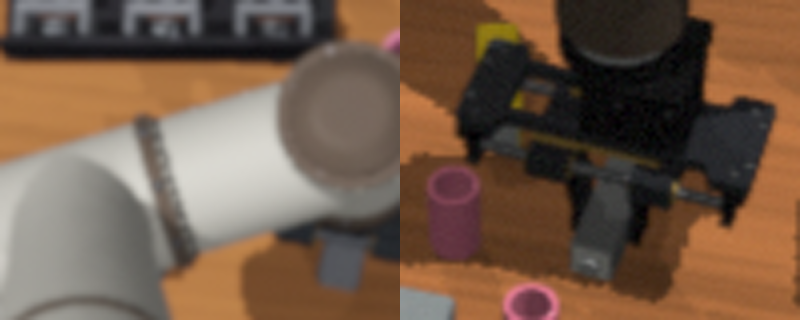

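The cell is gripped (30 mm); the button tip shows at (592,262) in the right half.

```bash
python3 -m inch '[[[0,0,-40],0,1],[[0,0,-40],0,1],[[0,0,-30],0,1],[[0,0,0],0,1]]'; python3 - <<'E'
from h import *
t=px("scene",240+192/4,150+262/4,.015);s,Rm=tool();print(t, Rm.T@(t-s["tool_pos"])*1000)
yw=np.radians(3.85);O=np.array([.619,.1593]);
def bay(i,x,y=0): 
    c,s_=np.cos(yw),np.sin(yw);v=np.array([x,(i-1)*.08+y]);return np.r_[O+[c*v[0]-s_*v[1],s_*v[0]+c*v[1]],0]
p=bay(1,.012);p[2]=.095
goal(p,np.radians(93.85))
a=optics.capture("scene");cv2.imwrite("pics/j.png",cv2.resize(a[130:270,220:420][:,:,::-1],None,fx=4,fy=4,interpolation=cv2.INTER_CUBIC))
E
cat >> h.py <<'E'
yw=np.radians(3.85);O=np.array([.619,.1593])
def bay(i,x,z,y=0):
    c,s_=np.cos(yw),np.sin(yw);v=np.array([x,(i-1)*.08+y]);return np.r_[O+[c*v[0]-s_*v[1],s_*v[0]+c*v[1]],z]
def inbay(i):
    s,Rm=tool();d=s["tool_pos"]-bay(i,0,0);c,s_=np.cos(yw),np.sin(yw)
    print("bay",i,"tcp mm",(np.array([c*d[0]+s_*d[1],-s_*d[0]+c*d[1],d[2]])*1000).round(1),"F",s["contact_force"].round(1),"T",s["wrist_torque"].round(2),"grip",round(s["grip_width"],4),"t",round(s["time"],1))
E
```

```text
time: 21.35
tool_pos: [0.4461, 0.0103, 0.1173]
tcp_rot: [-3.135, 0.168, -0.007]
contact_force: [-0.5, 0.7, -2.6]
grip_width: 0.03
finger_force: 29.7
[0.48645019 0.00685509 0.015     ] [ 40.00747824  -0.67815633 102.45128758]
t 21.35 tcp [0.4461 0.0103 0.1173] grip 0.03 F [-0.5  0.7 -2.6] shift [ 167.6 -168.7   23.4] turn -10.0 q6 61.6
```

View pics/j.png

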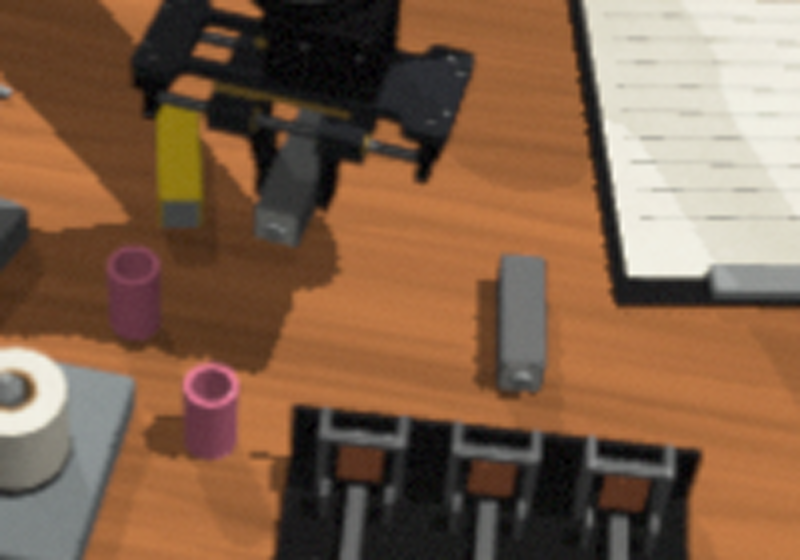

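```bash
python3 - <<'E'
from h import *
s,Rm=tool()
for u,v in((278,230),(278,235)):
    t=px("scene",220+u/4,130+v/4,.1266);print((Rm.T@(t-s["tool_pos"])*1000).round(1))
print(proj("scene",s["tool_pos"]+Rm@np.array([[.05,0,-.0093],[.044,0,-.0243],[.042,0,-.0093]]).T[:, :1].T[0]), [(p-[220,130])*4 for p in proj("scene",[s["tool_pos"]+Rm@np.array(k) for k in([.05,0,-.0093],[.042,0,-.0093],[-.05,0,-.0243])])])
E
```

```text
[ 45.2  -2.8 -10.9]
[ 49.1  -4.  -10.9]
[[287.7861827  189.05959691]] [array([271.14473079, 236.23838763]), array([275.02171998, 226.95829453]), array([318.57583369, 108.33880476])]
```

```bash
python3 -m inch '[[[12,-12,0],0,1],[[25,-25,3],0,1],[[30,-30,3],0,1],[[30,-30,3],0,1],[[30,-30,3],0,1],[[25,-25,3],0,1],[[13,-14,3],-5,1],[[4,-2,3],-5,1],[[0,0,0],0,1]]'; python3 -c "
from h import *
goal(bay(1,.014,.069),np.radians(93.85));inbay(1)"
```

```text
time: 22.52
tool_pos: [0.6305, 0.1595, 0.0914]
tcp_rot: [3.138, 0.104, -0.007]
contact_force: [-0.1, -0.0, -2.2]
grip_width: 0.03
finger_force: 29.7
t 22.52 tcp [0.6305 0.1595 0.0914] grip 0.03 F [-0.1 -0.  -2.2] shift [ 2.6 -0.6 22.4] turn -0.0 q6 65.4
bay 1 tcp mm [11.5 -0.6 91.4] F [-0.1 -0.  -2.2] T [-0.13  0.11 -0.04] grip 0.03 t 22.5
```

```bash
python3 -m inch '[[[3,-1,12],0,1],[[0,0,12],0,1],[[0,0,0],0,1]]'|grep -E "pos|contact"; for i in 1; do python3 -m inch '[[[0,0,2],0,1],[[0,0,2],0,1],[[0,0,0],0,1]]'|grep -E "pos|contact"; python3 -m inch '[[[0,0,2],0,1],[[0,0,2],0,1],[[0,0,0],0,1]]'|grep -E "pos|contact"; python3 -m inch '[[[0,0,2],0,1],[[0,0,2],0,1],[[0,0,0],0,1]]'|grep -E "pos|contact"; done; python3 -c "
from h import *
inbay(1)"
```

```text
tool_pos: [0.6327, 0.1598, 0.0688]
contact_force: [-0.6, 0.1, -2.0]
tool_pos: [0.6341, 0.1604, 0.0674]
contact_force: [-0.6, -1.0, 1.4]
tool_pos: [0.6351, 0.1612, 0.0637]
contact_force: [-0.6, 2.7, 5.1]
tool_pos: [0.6354, 0.1612, 0.0626]
contact_force: [-4.1, 1.4, 17.2]
bay 1 tcp mm [16.5  0.8 62.6] F [-4.1  1.4 17.2] T [ 0.6   1.58 -0.15] grip 0.0295 t 24.0
```

```bash
python3 -m inch '[[[0,0,2],0,1],[[0,0,2],0,1],[[0,0,0],0,1]]'|grep -E "pos|contact"; python3 -m inch '[[[0,0,2],0,1],[[0,0,2],0,1],[[0,0,0],0,1]]'|grep -E "pos|contact"; python3 -c "
from h import *
inbay(1)
a=optics.capture('scene');cv2.imwrite('pics/k.png',cv2.resize(a[190:310,270:410][:,:,::-1],None,fx=5,fy=5,interpolation=cv2.INTER_CUBIC))"
```

```text
tool_pos: [0.6355, 0.1608, 0.0606]
contact_force: [-9.2, -0.2, 24.4]
tool_pos: [0.6356, 0.1608, 0.0601]
contact_force: [-14.3, -1.1, 37.9]
bay 1 tcp mm [16.7  0.4 60.1] F [-14.3  -1.1  37.9] T [-0.13  4.03  0.07] grip 0.0297 t 24.8
```

View pics/k.png

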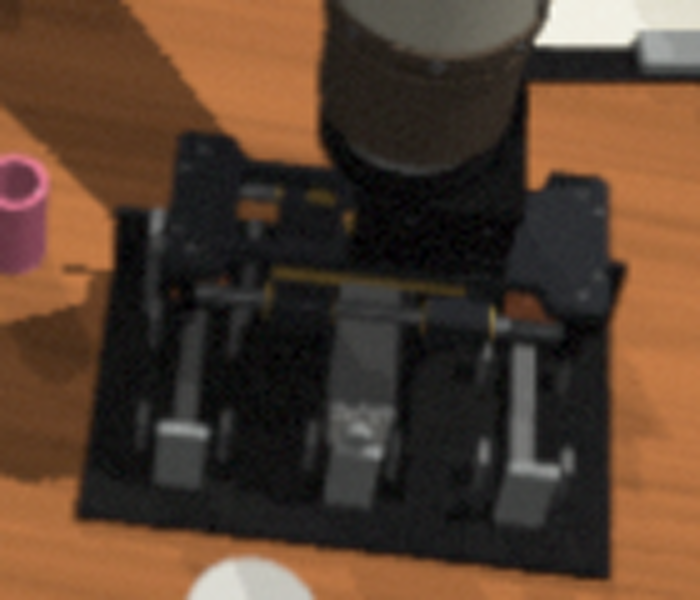

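```bash
python3 -m inch '[[[0,0,-8],0,1],[[0,0,-6],0,1],[[8,0,0],0,1],[[0,0,0],0,1]]'|grep -E "pos|contact"; python3 -m inch '[[[0,0,4],0,1],[[0,0,3],0,1],[[0,0,0],0,1]]'|grep -E "pos|contact"; python3 -m inch '[[[0,0,2],0,1],[[0,0,2],0,1],[[0,0,0],0,1]]'|grep -E "pos|contact"; python3 -m inch '[[[0,0,2],0,1],[[0,0,2],0,1],[[0,0,0],0,1]]'|grep -E "pos|contact";  python3 -c "
from h import *
inbay(1)"
```

```text
tool_pos: [0.6375, 0.1602, 0.0635]
contact_force: [-9.2, 1.1, 8.4]
tool_pos: [0.637, 0.1602, 0.0562]
contact_force: [-10.1, 2.3, 7.2]
tool_pos: [0.6373, 0.1602, 0.0544]
contact_force: [-14.2, 1.9, 16.0]
tool_pos: [0.6376, 0.1603, 0.0536]
contact_force: [-18.7, 2.4, 27.9]
bay 1 tcp mm [18.6 -0.3 53.6] F [-18.7   2.4  27.9] T [0.47 5.34 0.13] grip 0.0294 t 26.4
```

```bash
python3 -m inch '[[[-4,0,-8],0,1],[[-4,0,-20],0,1],[[0,0,-30],0,1],[[0,0,-30],0,1],[[0,0,0],0,1]]'|grep -E "pos|contact"; python3 -c "
from h import *
inbay(1)
s,Rm=tool()
a=optics.capture('scene');a=cv2.resize(a[180:270,290:390],None,fx=6,fy=6,interpolation=cv2.INTER_CUBIC)[:,:,::-1].copy()
for k in [(.05,0,-.0093),(.044,.015,-.0243),(.044,-.015,-.0243),(.044,.015,.0057),(.044,-.015,.0057)]:
    p=(proj('scene',s['tool_pos']+Rm@np.array(k))[0]-[290,180])*6;print(p.round())
    cv2.circle(a,tuple(int(x) for x in p),3,(0,0,255),-1)
a=np.clip(a*1.6,0,255).astype(np.uint8);cv2.imwrite('pics/l.png',a)"
```

```text
tool_pos: [0.6345, 0.1605, 0.1393]
contact_force: [-0.6, -0.0, -1.5]
bay 1 tcp mm [1.560e+01 1.000e-01 1.393e+02] F [-0.6 -0.  -1.5] T [-0.08  0.1  -0.01] grip 0.0295 t 27.1
[329. 471.]
[293. 428.]
[378. 438.]
[284. 477.]
[367. 486.]
```

View pics/l.png

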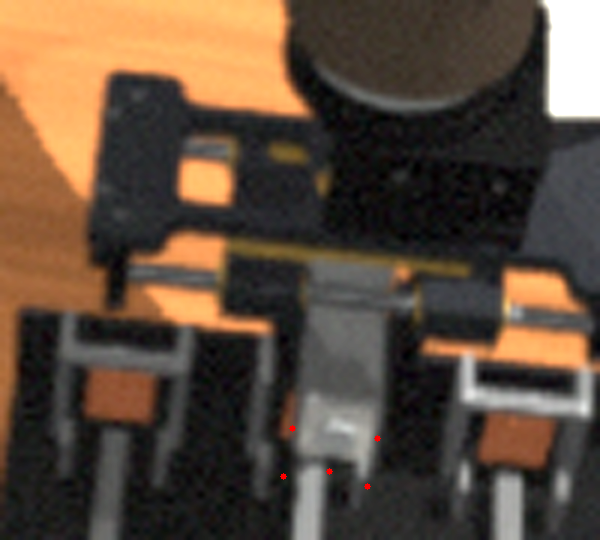

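```bash
cat >> h.py <<'E'
from scipy.optimize import least_squares
def fitcell(cam,obs,s=None):
    """obs: dict of body point (mm: along, side, up from cell axis mid-length) -> native px. fits x,y,z (mm, relative TCP, tool x, tool y, world up) and tilt"""
    st,Rm=tool()
    K=np.array(list(obs.keys()),float)/1000;U=np.array(list(obs.values()))
    def f(p):
        t=p[3];q=np.c_[p[0]+K[:,0]*np.cos(t)-K[:,2]*np.sin(t),p[1]+K[:,1],-(p[2]+K[:,0]*np.sin(t)+K[:,2]*np.cos(t))]
        return (proj(cam,st["tool_pos"]+q@Rm.T)-U).ravel()
    r=least_squares(f,[0,0,.009,.2],x_scale=[.01,.01,.01,.1]);print("fit x,y,up mm",(r.x[:3]*1000).round(1),"tilt",np.degrees(r.x[3]).round(1),"rms px",np.sqrt(np.mean(r.fun**2)).round(2))
E
python3 - <<'E'
from h import *
n=lambda u,v:(290+(u+.5)/6-.5,180+(v+.5)/6-.5)
fitcell("scene",{(44,15,15):n(310,392),(44,-15,15):n(385,400),(44,15,-15):n(300,455),(44,-15,-15):n(367,465),(50,0,0):n(341,430)})
E
```

```text
fit x,y,up mm [-128.8  -15.6 -180.2] tilt 32.1 rms px 0.38
```

```bash
sed -i 's/-U).ravel()/-U).ravel().tolist()+[p[1]\/.003,(p[2]-.0093)\/.002,p[0]\/.02]/' h.py; python3 - <<'E'
from h import *
n=lambda u,v:(290+(u+.5)/6-.5,180+(v+.5)/6-.5)
fitcell("scene",{(44,15,15):n(310,392),(44,-15,15):n(385,400),(44,15,-15):n(300,455),(44,-15,-15):n(367,465),(50,0,0):n(341,430)})
E
```

```text
fit x,y,up mm [-5.4 -1.4  9.2] tilt 15.4 rms px 0.78
```

The cell now tilts about 15° button-up: top front edge at (310,392)-(385,400), button at (341,430). I'll rest its front on the contact, let the flat end drop onto the rib, and regrip.

```bash
python3 -m inch '[[[7,0,0],0,1],[[0,0,30],0,1],[[0,0,30],0,1],[[0,0,15],0,1],[[0,0,5],0,1],[[0,0,0],0,1]]'|grep -E "pos|contact"; python3 -m inch '[[[0,0,2],0,1],[[0,0,2],0,1],[[0,0,0],0,1]]'|grep -E "pos|contact";  python3 -c "
from h import *
inbay(1)"
```

```text
tool_pos: [0.6412, 0.1609, 0.0577]
contact_force: [-0.5, -0.0, -1.6]
tool_pos: [0.6416, 0.1612, 0.0553]
contact_force: [-2.0, 0.5, 3.8]
bay 1 tcp mm [22.6  0.4 55.3] F [-2.   0.5  3.8] T [-0.1   0.38 -0.04] grip 0.0295 t 28.2
```

```bash
python3 -m inch '[[[0,0,0],0,0.5],[[0,0,0],0,0.45],[[0,0,0],0,0.45],[[0,0,0],0,0.45],[[-6,0,3],0,0.45],[[-6,0,3],0,0.45],[[0,0,3],0,0.45],[[0,0,3],0,0.45],[[0,0,0],0,0.45]]'|grep -E "pos|contact";  python3 -c "
from h import *
inbay(1)
s,Rm=tool()
a=optics.capture('scene');a=cv2.resize(a[190:290,290:400],None,fx=6,fy=6,interpolation=cv2.INTER_CUBIC)[:,:,::-1].copy()
a=np.clip(a*1.6,0,255).astype(np.uint8);cv2.imwrite('pics/m.png',a)"
```

```text
tool_pos: [0.6288, 0.16, 0.0412]
contact_force: [0.3, 0.2, 0.2]
bay 1 tcp mm [ 9.8  0.  41.2] F [0.3 0.2 0.2] T [-0.1   0.15 -0.01] grip 0.0476 t 29.4
```

View pics/m.png

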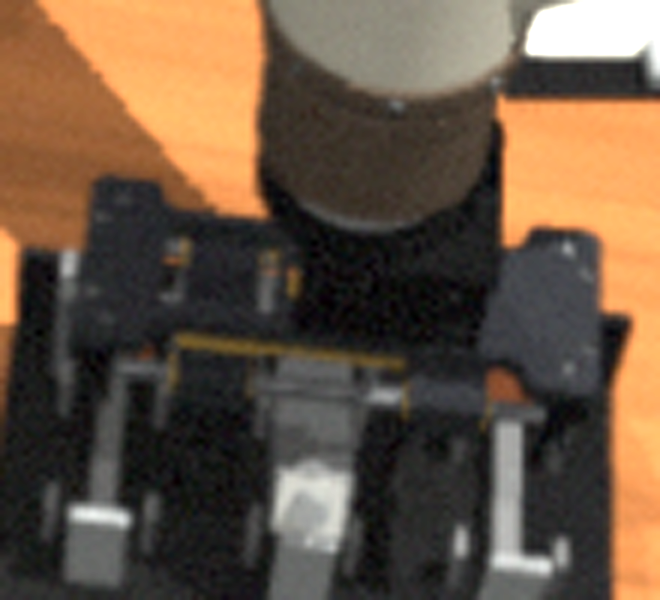

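The cell rests tilted about 25° and straight in bay 1: front face (278,465)-(338,550), lying on the contact. Next I'll grip it, push it back against the spring, then lower it.

```bash
python3 -m inch '[[[0,0,0],0,1],[[0,0,0],0,1],[[0,0,0],0,1],[[0,0,0],0,1]]'|grep -E "contact|grip_w"; for k in 1; do python3 -m inch '[[[-2,0,0],0,1],[[-2,0,0],0,1],[[0,0,0],0,1]]'|grep -E "pos|contact"; python3 -m inch '[[[-2,0,0],0,1],[[-2,0,0],0,1],[[0,0,0],0,1]]'|grep -E "pos|contact";python3 -m inch '[[[-2,0,0],0,1],[[-2,0,0],0,1],[[0,0,0],0,1]]'|grep -E "pos|contact"; done; python3 -c "
from h import *
inbay(1)"
```

```text
contact_force: [0.0, -0.2, 0.0]
grip_width: 0.0295
tool_pos: [0.6249, 0.1598, 0.0416]
contact_force: [1.1, -0.1, -0.9]
tool_pos: [0.6212, 0.1596, 0.0417]
contact_force: [2.4, 0.2, -1.7]
tool_pos: [0.6175, 0.1594, 0.0418]
contact_force: [5.4, 0.0, -1.7]
bay 1 tcp mm [-1.5  0.2 41.8] F [ 5.4  0.  -1.7] T [-0.29 -1.49 -0.01] grip 0.0301 t 31.1
```

```bash
python3 -m inch '[[[-2,0,0],0,1],[[0,0,2],0,1],[[0,0,2],0,1],[[0,0,0],0,1]]'|grep -E "pos|contact"; python3 -m inch '[[[0,0,2],0,1],[[0,0,2],0,1],[[0,0,0],0,1]]'|grep -E "pos|contact";python3 -m inch '[[[0,0,2],0,1],[[0,0,2],0,1],[[0,0,0],0,1]]'|grep -E "pos|contact";  python3 -c "
from h import *
inbay(1)"
```

```text
tool_pos: [0.617, 0.1596, 0.0401]
contact_force: [5.1, -1.2, 5.7]
tool_pos: [0.6186, 0.1599, 0.0377]
contact_force: [6.0, -1.8, 9.3]
tool_pos: [0.6195, 0.16, 0.0363]
contact_force: [3.5, -2.0, 19.5]
bay 1 tcp mm [ 0.6  0.7 36.3] F [ 3.5 -2.  19.5] T [-0.88 -0.41  0.05] grip 0.03 t 32.3
```

```bash
python3 -m inch '[[[-3,0,2],0,1],[[0,0,2],0,1],[[0,0,0],0,1]]'|grep -E "pos|contact"; python3 -m inch '[[[-2,0,2],0,1],[[0,0,2],0,1],[[0,0,0],0,1]]'|grep -E "pos|contact";python3 -m inch '[[[-1,0,2],0,1],[[0,0,2],0,1],[[0,0,0],0,1]]'|grep -E "pos|contact";  python3 -c "
from h import *
inbay(1)"
```

```text
tool_pos: [0.6192, 0.1602, 0.0357]
contact_force: [3.1, -4.9, 29.6]
tool_pos: [0.6193, 0.1603, 0.0353]
contact_force: [0.5, -6.4, 41.1]
tool_pos: [0.6195, 0.1604, 0.0325]
contact_force: [-0.7, -7.3, 46.4]
bay 1 tcp mm [ 0.6  1.  32.5] F [-0.7 -7.3 46.4] T [-2.27 -0.22  0.03] grip 0.0298 t 33.4
```

```bash
python3 -m inch '[[[-2,0,-4],0,1],[[-2,0,-4],0,1],[[0,0,0],0,1]]'|grep -E "pos|contact"; python3 -c "
from h import *
inbay(1)"; python3 -m inch '[[[0,0,0],0,0.5],[[0,0,0],0,0.45],[[0,0,0],0,0.45],[[0,0,0],0,0.45]]'|grep -E "pos|contact"; python3 -c "
from h import *
inbay(1);print(tool()[1].round(3))"
```

```text
tool_pos: [0.6121, 0.1605, 0.0298]
contact_force: [15.0, -1.4, 3.6]
bay 1 tcp mm [-6.8  1.7 29.8] F [15.  -1.4  3.6] T [-0.47 -3.57  0.08] grip 0.0299 t 33.8
tool_pos: [0.6029, 0.1577, 0.0249]
contact_force: [-0.7, 0.8, 0.6]
bay 1 tcp mm [-16.1  -0.5  24.9] F [-0.7  0.8  0.6] T [-0.14  0.14  0.05] grip 0.0473 t 34.3
[[ 0.998  0.067 -0.004]
 [ 0.067 -0.998 -0.001]
 [-0.004  0.001 -1.   ]]
```

```bash
python3 -m inch '[[[0,0,-20],0,0.45],[[0,0,-40],0,0.45],[[0,0,-40],0,1],[[24,0,0],0,1],[[24,0,0],0,1],[[0,0,0],0,1],[[0,0,20],0,1],[[0,0,15],0,1],[[0,0,0],0,1]]'|grep -E "pos|contact"; python3 -c "
from h import *
inbay(1)"
```

```text
tool_pos: [0.6509, 0.161, 0.0886]
contact_force: [0.3, -0.4, 0.3]
bay 1 tcp mm [31.9 -0.4 88.6] F [ 0.3 -0.4  0.3] T [-0.11  0.11 -0.04] grip 0.0003 t 35.4
```

```bash
python3 -m inch '[[[0,0,8],0,1],[[0,0,6],0,1],[[0,0,0],0,1]]'|grep -E "pos|contact";python3 -m inch '[[[0,0,4],0,1],[[0,0,4],0,1],[[0,0,0],0,1]]'|grep -E "pos|contact"; python3 -m inch '[[[0,0,4],0,1],[[0,0,4],0,1],[[0,0,0],0,1]]'|grep -E "pos|contact"; python3 -m inch '[[[0,0,4],0,1],[[0,0,3],0,1],[[0,0,0],0,1]]'|grep -E "pos|contact"; python3 -c "
from h import *
inbay(1)"
```

```text
tool_pos: [0.6524, 0.1615, 0.076]
contact_force: [0.1, 0.6, -0.5]
tool_pos: [0.653, 0.1617, 0.0688]
contact_force: [0.1, -0.8, 1.0]
tool_pos: [0.6538, 0.1616, 0.067]
contact_force: [-9.2, -0.4, 23.8]
tool_pos: [0.6543, 0.1614, 0.0659]
contact_force: [-17.6, -2.6, 45.2]
bay 1 tcp mm [35.4 -0.3 65.9] F [-17.6  -2.6  45.2] T [-0.87  5.22 -0.02] grip 0.0002 t 36.9
```

```bash
python3 -m inch '[[[-4,0,0],0,1],[[-4,0,0],0,1],[[0,0,0],0,1]]'|grep -E "pos|contact";python3 -m inch '[[[-4,0,0],0,1],[[-3,0,2],0,1],[[0,0,0],0,1]]'|grep -E "pos|contact"; python3 -m inch '[[[-3,0,2],0,1],[[-3,0,2],0,1],[[0,0,0],0,1]]'|grep -E "pos|contact"; python3 -c "
from h import *
inbay(1)"
```

```text
tool_pos: [0.6443, 0.1611, 0.0532]
contact_force: [-0.0, -0.0, -0.2]
tool_pos: [0.638, 0.1607, 0.0514]
contact_force: [1.9, 0.4, 1.7]
tool_pos: [0.6359, 0.1613, 0.0505]
contact_force: [6.3, -0.6, 7.6]
bay 1 tcp mm [17.   0.8 50.5] F [ 6.3 -0.6  7.6] T [-0.25 -1.62  0.03] grip 0.0006 t 38.0
```

```bash
cat >> h.py <<'E'
s0=cv2.resize(cv2.imread("pics/scene0.png"),(560,420),interpolation=cv2.INTER_AREA)
def moved(x0,x1,y0,y1):
    a=optics.capture("scene")[:,:,::-1][y0:y1,x0:x1].astype(float);b=s0[y0:y1,x0:x1].astype(float)
    a=cv2.GaussianBlur(a,(0,0),1.5);b=cv2.GaussianBlur(b,(0,0),1.5);w=cv2.createHanningWindow((x1-x0,y1-y0),cv2.CV_64F)
    print("diff",np.abs(a-b).mean().round(1),"shift",cv2.phaseCorrelate(b.mean(2),a.mean(2),w))
E
python3 -m inch '[[[-3,0,-20],0,1],[[0,0,-40],0,0.3],[[0,0,-40],0,0.3],[[0,0,0],0,0.3]]'|grep -E "pos|contact"; python3 -c "
from h import *
goal([.432,.159,.15],np.radians(96.15))
moved(330,372,182,238);moved(200,250,168,220);moved(410,450,205,250)"
```

```text
tool_pos: [0.6295, 0.1606, 0.1515]
contact_force: [0.2, 0.3, -0.2]
t 38.55 tcp [0.6295 0.1606 0.1515] grip 0.0226 F [ 0.2  0.3 -0.2] shift [-197.2  -11.8    0.6] turn -2.3 q6 65.3
diff 62.4 shift ((-2.2311317804358772, 2.664267903108705), 0.045480453421964905)
diff 21.5 shift ((-0.22594883134942734, -0.3821439064454353), 0.26065587093512016)
diff 33.2 shift ((-1.4003999504670688, 0.6462519388712309), 0.129889794307077)
```

```bash
cat >> h.py <<'E'
def seg(x0,x1,y0,y1):
    a=optics.capture("top")[y0:y1,x0:x1];h=cv2.cvtColor(a,cv2.COLOR_RGB2HSV)
    m=((h[:,:,1]<75)&(h[:,:,2]>70)).astype(np.uint8)
    for c in cv2.findContours(m,cv2.RETR_EXTERNAL,cv2.CHAIN_APPROX_NONE)[0]:
        if cv2.contourArea(c)>150:
            q=cv2.boxPoints(cv2.minAreaRect(c))+[x0,y0];w=np.array([px("top",*p,.03)[:2] for p in q]);e=[w[1]-w[0],w[2]-w[1]];L=[np.linalg.norm(v) for v in e];d=e[int(np.argmax(L))]
            d=d*np.sign(d[0]);print("area",cv2.contourArea(c),"mid",w.mean(0).round(4),"L,W",np.round(sorted(L),4),"yaw",np.degrees(np.arctan2(d[1],d[0])).round(1))
E
python3 -c "
from h import *
print('C');seg(320,365,210,262);print('A');seg(205,245,205,258)"
```

```text
C
area 332.0 mid [ 0.4553 -0.2041] L,W [0.0321 0.1017] yaw -17.7
A
area 330.0 mid [0.4327 0.1585] L,W [0.0321 0.0991] yaw 5.8
```

```bash
python3 -m inch '[[[-20,-1,0],0,0.25],[[-40,-2,0],0,0.25],[[-40,-3,0],0,0.25],[[-40,-3,0],0,0.25],[[-35,-2,0],-2,0.25],[[-18,-1,0],0,0.25],[[0,0,0],0,0.25]]'|grep -E "pos|contact"; python3 -c "
from h import *
goal([.4317,.1585,.003],np.radians(96))"
```

```text
tool_pos: [0.434, 0.1579, 0.147]
contact_force: [0.1, -0.4, -0.6]
t 39.67 tcp [0.434  0.1579 0.147 ] grip 0.0652 F [ 0.1 -0.4 -0.6] shift [ -2.  -1. 144.] turn -0.1 q6 55.7
```

```bash
python3 -m inch '[[[-2,-1,0],0,0.25],[[0,0,40],0,0.25],[[0,0,40],0,0.25],[[0,0,35],0,0.25],[[0,0,20],0,0.25],[[0,0,7],0,0.25],[[0,0,0],0,0.25],[[0,0,0],0,1],[[0,0,0],0,1],[[0,0,0],0,1]]'|grep -E "pos|contact"; python3 -m inch '[[[0,0,0],0,1],[[0,0,0],0,1],[[0,0,-20],0,1],[[0,0,-40],0,1],[[0,0,-40],0,1],[[0,0,0],0,1]]'; python3 -c "
from h import *
goal(bay(2,.014,.09),np.radians(93.85))"
```

```text
tool_pos: [0.4336, 0.1594, 0.0061]
contact_force: [-0.3, -0.1, -0.3]
time: 41.68
tool_pos: [0.4348, 0.1603, 0.1081]
tcp_rot: [-3.134, -0.161, -0.008]
contact_force: [-0.6, -0.2, -1.6]
grip_width: 0.0294
finger_force: 30.0
t 41.67 tcp [0.4348 0.1603 0.1081] grip 0.0294 F [-0.6 -0.2 -1.6] shift [199.9 -59.6  19.4] turn 2.0 q6 55.4
```

```bash
python3 -m inch '[[[15,-5,0],0,1],[[30,-9,2],0,1],[[35,-10,3],0,1],[[35,-10,3],0,1],[[35,-10,3],0,1],[[30,-9,3],1,1],[[18,-6,3],1,1],[[0,0,2],0,1],[[0,0,0],0,1]]'|grep -E "pos|contact"; python3 -c "
from h import *
goal(bay(2,.014,.069),np.radians(93.85));inbay(2)"
```

```text
tool_pos: [0.6233, 0.237, 0.0842]
contact_force: [-0.2, -0.2, -2.5]
t 42.8 tcp [0.6233 0.237  0.0842] grip 0.03 F [-0.2 -0.2 -2.5] shift [ 4.5 -2.8 15.2] turn -0.0 q6 59.2
bay 2 tcp mm [ 9.6 -2.7 84.2] F [-0.2 -0.2 -2.5] T [-0.09  0.1  -0.02] grip 0.03 t 42.8
```

```bash
python3 -m inch '[[[4,-3,0],0,1],[[0,0,10],0,1],[[0,0,6],0,1],[[0,0,3],0,1],[[0,0,0],0,1]]'|grep -E "pos|contact"; python3 -m inch '[[[0,0,3],0,1],[[0,0,3],0,1],[[0,0,0],0,1]]'|grep -E "pos|contact"; python3 -m inch '[[[0,0,3],0,1],[[0,0,2],0,1],[[0,0,0],0,1]]'|grep -E "pos|contact"; python3 -c "
from h import *
inbay(2)"
```

```text
tool_pos: [0.628, 0.2409, 0.0672]
contact_force: [0.7, -0.6, -1.7]
tool_pos: [0.6284, 0.2412, 0.0632]
contact_force: [-3.2, -0.3, 4.1]
tool_pos: [0.6275, 0.241, 0.0583]
contact_force: [-7.0, 0.6, 6.5]
bay 2 tcp mm [14.   1.  58.3] F [-7.   0.6  6.5] T [-0.17  1.6  -0.04] grip 0.0298 t 44.2
```

```bash
python3 -m inch '[[[0,0,3],0,1],[[0,0,3],0,1],[[0,0,0],0,1]]'|grep -E "pos|contact"; python3 -m inch '[[[0,0,3],0,1],[[0,0,2],0,1],[[0,0,0],0,1]]'|grep -E "pos|contact"; python3 -c "
from h import *
inbay(2)"
```

```text
tool_pos: [0.627, 0.241, 0.0518]
contact_force: [-6.5, -0.2, 6.3]
tool_pos: [0.6272, 0.241, 0.0467]
contact_force: [-5.5, 0.3, 4.7]
bay 2 tcp mm [13.6  1.  46.7] F [-5.5  0.3  4.7] T [-0.07  1.54  0.05] grip 0.0298 t 44.9
```

```bash
python3 -m inch '[[[-3,0,-1],0,1],[[-3,0,0],0,1],[[-3,0,0],0,1],[[0,0,0],0,1]]'|grep -E "pos|contact"; python3 -m inch '[[[-2,0,0],0,1],[[-2,0,0],0,1],[[0,0,0],0,1]]'|grep -E "pos|contact";  python3 -m inch '[[[-2,0,0],0,1],[[-2,0,0],0,1],[[0,0,0],0,1]]'|grep -E "pos|contact"; python3 -c "
from h import *
inbay(2)"
```

```text
tool_pos: [0.6213, 0.2408, 0.0468]
contact_force: [5.8, -0.4, -2.4]
tool_pos: [0.6206, 0.2411, 0.0472]
contact_force: [13.1, -1.8, -7.7]
tool_pos: [0.619, 0.2417, 0.0481]
contact_force: [16.1, -1.7, -8.9]
bay 2 tcp mm [ 5.5  2.2 48.1] F [16.1 -1.7 -8.9] T [-0.71 -5.08  0.11] grip 0.0298 t 46.2
```

```bash
python3 -m inch '[[[4,0,0],0,1],[[4,0,0],0,1],[[0,0,0],0,1]]'|grep -E "pos|contact"; python3 -c "
from h import *
inbay(2)
s,Rm=tool()
a=optics.capture('scene');a=cv2.resize(a[190:290,310:420],None,fx=6,fy=6,interpolation=cv2.INTER_CUBIC)[:,:,::-1].copy()
a=np.clip(a*1.6,0,255).astype(np.uint8);cv2.imwrite('pics/n.png',a)"
```

```text
tool_pos: [0.6199, 0.2409, 0.0468]
contact_force: [2.8, 2.0, -0.7]
bay 2 tcp mm [ 6.4  1.4 46.8] F [ 2.8  2.  -0.7] T [ 0.44 -0.56 -0.12] grip 0.0298 t 46.5
```

View pics/n.png

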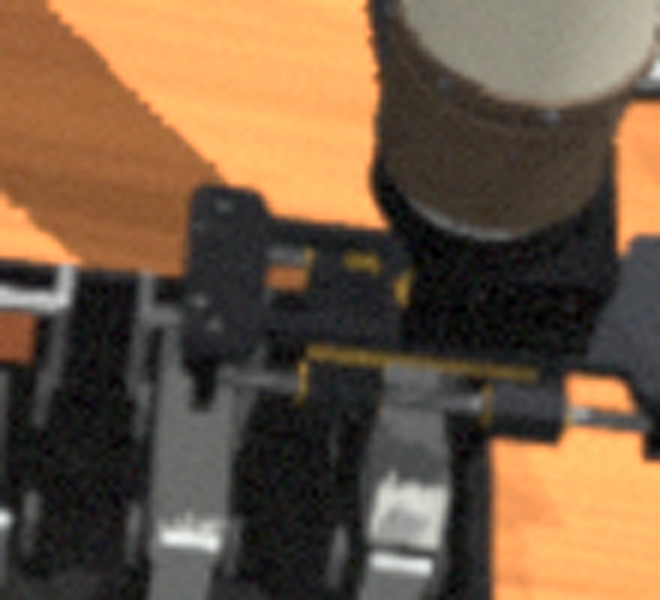

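```bash
python3 - <<'E'
from h import *
n=lambda u,v:(310+(u+.5)/6-.5,190+(v+.5)/6-.5)
fitcell("scene",{(44,15,15):n(378,477),(44,-15,15):n(450,487),(44,15,-15):n(368,541),(44,-15,-15):n(440,552)})
m=lambda u,v:(290+(u+.5)/6-.5,190+(v+.5)/6-.5)
# contact top inner edges -> bay frame, z .058 (bays 1,2)
for u,v in((192,534),(402,552)):
    p=px("scene",*n(u,v),.058);d=p-bay(1,0,0);print(u,v,(d[:2]@np.array([[np.cos(yw),-np.sin(yw)],[np.sin(yw),np.cos(yw)]])*1000).round(1))
E
```

```text
fit x,y,up mm [-0.3 -0.9  9.3] tilt 21.3 rms px 0.42
192 534 [57.8  2.8]
402 552 [54.7 82.3]
```

```bash
python3 -m inch '[[[-2,0,1],0,1],[[-3,0,2],0,1],[[0,0,0],0,1]]'|grep -E "pos|contact"; python3 -m inch '[[[-3,0,1],0,1],[[-3,0,1],0,1],[[0,0,0],0,1]]'|grep -E "pos|contact"; python3 -m inch '[[[-2,0,1],0,1],[[-2,0,1],0,1],[[0,0,0],0,1]]'|grep -E "pos|contact"; python3 -c "
from h import *
inbay(2)"
```

```text
tool_pos: [0.6153, 0.2405, 0.0444]
contact_force: [6.3, 1.2, -0.4]
tool_pos: [0.611, 0.2403, 0.0434]
contact_force: [7.7, 0.4, 1.9]
tool_pos: [0.6084, 0.2404, 0.0423]
contact_force: [10.3, 0.1, 2.9]
bay 2 tcp mm [-5.1  1.7 42.3] F [10.3  0.1  2.9] T [-0.27 -2.48  0.07] grip 0.03 t 47.7
```

```bash
python3 -m inch '[[[0,0,3],0,1],[[-1,0,3],0,1],[[0,0,0],0,1]]'|grep -E "pos|contact"; python3 -m inch '[[[-1,0,3],0,1],[[-1,0,3],0,1],[[0,0,0],0,1]]'|grep -E "pos|contact"; python3 -m inch '[[[-1,0,3],0,1],[[-1,0,2],0,1],[[0,0,0],0,1]]'|grep -E "pos|contact"; python3 -c "
from h import *
inbay(2)"
```

```text
tool_pos: [0.6084, 0.2409, 0.0371]
contact_force: [9.9, 0.0, 4.9]
tool_pos: [0.6093, 0.2412, 0.0343]
contact_force: [12.6, -3.0, 13.1]
tool_pos: [0.6097, 0.2415, 0.0307]
contact_force: [15.5, -4.5, 15.1]
bay 2 tcp mm [-3.7  2.7 30.7] F [15.5 -4.5 15.1] T [-1.47 -4.25  0.1 ] grip 0.0297 t 48.9
```

```bash
python3 -m inch '[[[0,2,3],0,1],[[0,0,3],0,1],[[0,0,0],0,1]]'|grep -E "pos|contact"; python3 -m inch '[[[0,0,3],0,1],[[0,0,3],0,1],[[0,0,0],0,1]]'|grep -E "pos|contact"; python3 -c "
from h import *
inbay(2)"
```

```text
tool_pos: [0.6102, 0.2413, 0.0286]
contact_force: [6.7, -1.8, 31.4]
tool_pos: [0.6105, 0.2414, 0.0256]
contact_force: [2.6, -3.4, 44.0]
bay 2 tcp mm [-3.   2.5 25.6] F [ 2.6 -3.4 44. ] T [-0.97 -0.73  0.01] grip 0.0295 t 49.6
```

```bash
python3 -m inch '[[[0,0,-5],0,1],[[0,0,-4],0,1],[[0,0,0],0,1]]'|grep -E "pos|contact"; python3 -m inch '[[[0,0,0],0,0.5],[[0,0,0],0,0.45],[[0,0,0],0,0.45],[[0,0,-20],0,0.45],[[0,0,-40],0,0.45],[[0,0,-30],0,1],[[15,2,0],0,1],[[18,0,0],0,1],[[0,0,15],0,1],[[0,0,0],0,1]]'|grep -E "pos|contact"; python3 -c "
from h import *
inbay(2)"
```

```text
tool_pos: [0.6069, 0.2408, 0.0251]
contact_force: [11.1, 3.2, 9.1]
tool_pos: [0.6293, 0.2359, 0.0912]
contact_force: [-0.4, -0.4, -1.4]
bay 2 tcp mm [15.5 -4.3 91.2] F [-0.4 -0.4 -1.4] T [-0.07  0.16  0.03] grip 0.0063 t 51.2
```

```bash
python3 -m inch '[[[18,-4,0],0,1],[[0,0,15],0,1],[[0,0,10],0,1],[[0,0,0],0,1]]'|grep -E "pos|contact"; python3 -m inch '[[[0,0,4],0,1],[[0,0,4],0,1],[[0,0,0],0,1]]'|grep -E "pos|contact"; python3 -m inch '[[[0,0,4],0,1],[[0,0,4],0,1],[[0,0,0],0,1]]'|grep -E "pos|contact";python3 -c "
from h import *
inbay(2)"
```

```text
tool_pos: [0.6484, 0.2417, 0.0675]
contact_force: [-0.6, -0.1, -0.2]
tool_pos: [0.6499, 0.2424, 0.0613]
contact_force: [0.3, -0.4, -0.1]
tool_pos: [0.6501, 0.2424, 0.0532]
contact_force: [-0.2, 1.0, -0.7]
bay 2 tcp mm [36.6  0.8 53.2] F [-0.2  1.  -0.7] T [-0.09  0.12  0.03] grip 0.0012 t 52.5
```

```bash
python3 -m inch '[[[0,0,3],0,1],[[0,0,3],0,1],[[-2,0,3],0,1],[[0,0,0],0,1]]'|grep -E "pos|contact"; python3 -m inch '[[[0,0,-20],0,1],[[0,0,-40],0,0.25],[[0,0,-40],0,0.25],[[0,0,0],0,0.25]]'|grep -E "pos|contact"; python3 -c "
from h import *
inbay(2);seg(320,365,210,262);goal([.454,-.2035,.15],np.radians(72.3))"
```

```text
tool_pos: [0.6508, 0.2428, 0.0504]
contact_force: [-4.1, -2.0, 17.8]
tool_pos: [0.6503, 0.2435, 0.1492]
contact_force: [0.7, 0.7, -0.0]
bay 2 tcp mm [ 36.9   1.9 149.2] F [ 0.7  0.7 -0. ] T [-0.12  0.13 -0.04] grip 0.0224 t 53.5
area 334.0 mid [ 0.4554 -0.204 ] L,W [0.0326 0.1017] yaw -17.3
t 53.52 tcp [0.6488 0.2429 0.1465] grip 0.0268 F [-0.6  0.1 -1.2] shift [-224.4  432.2   -5.2] turn 21.6 q6 60.0
```

```bash
python3 -m inch '[[[-10,20,0],0,0.25],[[-20,38,0],0,0.25],[[-21,41,0],0,0.25],[[-21,41,0],0,0.25],[[-21,41,0],0,0.25],[[-21,41,0],0,0.25],[[-21,41,0],0,0.25],[[-21,41,0],0,0.25],[[-21,41,0],0,0.25],[[-21,41,0],0,0.25]]'|grep -E "pos|contact"; python3 -m inch '[[[-18,34,0],0,0.25],[[-8,12,0],5,0.25],[[0,0,0],9,0.25],[[0,0,0],8,0.25],[[0,0,0],0,0.25]]'|grep -E "pos|contact"; python3 -c "
from h import *
goal([.454,-.2037,.003],np.radians(72.5))"
```

```text
tool_pos: [0.4749, -0.1572, 0.1432]
contact_force: [1.0, 0.2, 0.1]
tool_pos: [0.4528, -0.2036, 0.1434]
contact_force: [-0.4, -0.3, 0.9]
t 55.4 tcp [ 0.4528 -0.2036  0.1434] grip 0.0651 F [-0.4 -0.3  0.9] shift [  1.5  -0.3 140.4] turn -0.6 q6 77.4
```

```bash
python3 -m inch '[[[1,0,40],0,0.25],[[0,0,40],0,0.25],[[0,0,35],0,0.25],[[0,0,18],0,0.25],[[0,0,5],0,0.25],[[0,0,0],0,0.25],[[0,0,0],0,1],[[0,0,0],0,1],[[0,0,0],0,1],[[0,0,0],0,1]]'|grep -E "pos|contact"; python3 -m inch '[[[0,0,0],0,1],[[0,0,-20],0,1],[[0,0,-40],0,1],[[0,0,-40],0,1],[[0,0,-10],0,1],[[0,0,0],0,1]]'; python3 -c "
from h import *
goal(bay(0,.014,.10),np.radians(93.85))"
```

```text
tool_pos: [0.4548, -0.204, 0.0068]
contact_force: [-0.2, 1.5, 0.8]
time: 57.4
tool_pos: [0.4544, -0.2039, 0.1164]
tcp_rot: [-3.102, 0.496, -0.0]
contact_force: [0.6, -0.5, -2.0]
grip_width: 0.03
finger_force: 30.0
t 57.4 tcp [ 0.4544 -0.2039  0.1164] grip 0.03 F [ 0.6 -0.5 -2. ] shift [  86.2 -327.5   16.6] turn -22.0 q6 77.3
```

```bash
python3 -m inch '[[[5,-15,-15],0,1],[[9,-35,0],0,1],[[9,-36,0],0,1],[[10,-38,0],0,1],[[10,-38,0],0,1],[[10,-38,0],0,1],[[10,-38,0],0,1],[[10,-38,5],0,1],[[9,-36,5],0,1],[[4,-15,5],0,1]]'|grep -E "pos|contact"; python3 -m inch '[[[0,0,5],-8,1],[[0,0,5],-9,1],[[0,0,5],-5,1],[[0,0,0],0,1]]'|grep -E "pos|contact"; python3 -c "
from h import *
goal(bay(0,.014,.07),np.radians(93.85));inbay(0)"
```

```text
tool_pos: [0.6378, 0.0813, 0.1133]
contact_force: [0.4, 0.8, -2.3]
tool_pos: [0.6368, 0.0791, 0.0994]
contact_force: [0.8, -0.4, -1.5]
t 59.15 tcp [0.6368 0.0791 0.0994] grip 0.03 F [ 0.8 -0.4 -1.5] shift [ 1.8 -1.3 29.4] turn -0.1 q6 72.3
bay 0 tcp mm [12.4 -1.2 99.4] F [ 0.8 -0.4 -1.5] T [-0.11  0.13  0.02] grip 0.03 t 59.1
```

Now the same pretilt sequence as bay 2.

```bash
python3 -m inch '[[[2,-1,10],0,1],[[0,0,15],0,1],[[0,0,6],0,1],[[0,0,3],0,1],[[0,0,0],0,1]]'|grep -E "pos|contact"; python3 -m inch '[[[0,0,3],0,1],[[0,0,3],0,1],[[0,0,0],0,1]]'|grep -E "pos|contact"; python3 -m inch '[[[0,0,3],0,1],[[0,0,3],0,1],[[0,0,0],0,1]]'|grep -E "pos|contact"; python3 -m inch '[[[0,0,3],0,1],[[0,0,2],0,1],[[0,0,0],0,1]]'|grep -E "pos|contact";python3 -c "
from h import *
inbay(0)"
```

```text
tool_pos: [0.6402, 0.0811, 0.0675]
contact_force: [0.2, -0.2, -0.8]
tool_pos: [0.6404, 0.0812, 0.0634]
contact_force: [-3.9, -0.1, 6.1]
tool_pos: [0.6393, 0.081, 0.0573]
contact_force: [-5.6, -0.3, 6.6]
tool_pos: [0.6389, 0.081, 0.052]
contact_force: [-5.4, 0.1, 6.2]
bay 0 tcp mm [14.6  0.5 52. ] F [-5.4  0.1  6.2] T [0.09 1.62 0.08] grip 0.0299 t 60.9
```

```bash
python3 -m inch '[[[0,0,3],0,1],[[0,0,2],0,1],[[0,0,0],0,1],[[-3,0,0],0,1],[[-3,0,0],0,1],[[0,0,0],0,1]]'|grep -E "pos|contact"; python3 -m inch '[[[-2,0,1],0,1],[[-3,0,2],0,1],[[0,0,0],0,1]]'|grep -E "pos|contact"; python3 -m inch '[[[-3,0,1],0,1],[[-2,0,1],0,1],[[0,0,0],0,1]]'|grep -E "pos|contact"; python3 -c "
from h import *
inbay(0)"
```

```text
tool_pos: [0.6339, 0.0806, 0.0454]
contact_force: [-0.4, 0.1, 0.6]
tool_pos: [0.6298, 0.0805, 0.0426]
contact_force: [3.4, 0.5, -0.8]
tool_pos: [0.6256, 0.0803, 0.0414]
contact_force: [3.8, 0.9, 1.8]
bay 0 tcp mm [ 1.3  0.8 41.4] F [3.8 0.9 1.8] T [-0.13 -1.33  0.01] grip 0.0301 t 62.4
```

```bash
python3 -m inch '[[[-3,0,0],0,1],[[-3,0,0],0,1],[[0,0,0],0,1]]'|grep -E "pos|contact"; python3 -m inch '[[[0,0,3],0,1],[[-1,0,3],0,1],[[0,0,0],0,1]]'|grep -E "pos|contact"; python3 -m inch '[[[-1,0,3],0,1],[[-1,0,3],0,1],[[0,0,0],0,1]]'|grep -E "pos|contact"; python3 -m inch '[[[-1,0,3],0,1],[[-1,0,2],0,1],[[0,0,0],0,1]]'|grep -E "pos|contact"; python3 -c "
from h import *
inbay(0)"
```

```text
tool_pos: [0.6211, 0.0801, 0.0417]
contact_force: [8.2, -0.1, -0.6]
tool_pos: [0.6216, 0.0805, 0.0373]
contact_force: [8.1, -0.4, 5.0]
tool_pos: [0.623, 0.0808, 0.0341]
contact_force: [10.1, -0.9, 11.2]
tool_pos: [0.6237, 0.0809, 0.032]
contact_force: [9.5, -2.0, 20.3]
bay 0 tcp mm [-0.6  1.5 32. ] F [ 9.5 -2.  20.3] T [-1.01 -2.69  0.03] grip 0.0297 t 63.9
```

```bash
python3 -m inch '[[[-3,1,2],0,1],[[-3,0,2],0,1],[[0,0,0],0,1]]'|grep -E "pos|contact"; python3 -m inch '[[[-1,0,3],0,1],[[0,0,3],0,1],[[0,0,0],0,1]]'|grep -E "pos|contact"; python3 -m inch '[[[-1,0,-4],0,1],[[-1,0,-4],0,1],[[0,0,0],0,1]]'|grep -E "pos|contact"; python3 -c "
from h import *
inbay(0)"
```

```text
tool_pos: [0.6202, 0.0808, 0.0288]
contact_force: [14.2, -0.3, 17.7]
tool_pos: [0.6203, 0.0809, 0.0258]
contact_force: [8.5, -1.2, 34.0]
tool_pos: [0.6179, 0.0808, 0.0263]
contact_force: [23.9, -0.5, -3.5]
bay 0 tcp mm [-6.4  1.8 26.3] F [23.9 -0.5 -3.5] T [-0.51 -6.79  0.03] grip 0.0296 t 65.0
```

Release, raise, and probe the top at the catch end.

```bash
python3 -m inch '[[[4,0,0],0,1],[[3,0,0],0,0.5],[[0,0,0],0,0.45],[[0,0,0],0,0.45],[[0,0,-20],0,0.45],[[0,0,-40],0,0.45],[[0,0,-30],0,1],[[18,0,0],0,1],[[18,0,0],0,1],[[0,0,0],0,1]]'|grep -E "pos|contact"; python3 -c "
from h import *
inbay(0)"
```

```text
tool_pos: [0.6458, 0.0802, 0.1101]
contact_force: [-0.5, -0.1, -0.5]
bay 0 tcp mm [ 21.4  -0.8 110.1] F [-0.5 -0.1 -0.5] T [-0.12  0.18 -0.01] grip 0.0154 t 66.3
```

```bash
python3 -m inch '[[[13,-1,20],0,1],[[0,0,20],0,1],[[0,0,8],0,1],[[0,0,0],0,1]]'|grep -E "pos|contact"; python3 -m inch '[[[0,0,4],0,1],[[0,0,4],0,1],[[0,0,0],0,1]]'|grep -E "pos|contact"; python3 -m inch '[[[0,0,3],0,1],[[0,0,3],0,1],[[0,0,0],0,1]]'|grep -E "pos|contact";python3 -c "
from h import *
inbay(0)"
```

```text
tool_pos: [0.6588, 0.0821, 0.0628]
contact_force: [0.2, -0.5, -0.2]
tool_pos: [0.6601, 0.0825, 0.0557]
contact_force: [-0.2, 0.2, 1.0]
tool_pos: [0.6607, 0.0825, 0.0505]
contact_force: [-0.6, -0.7, 4.7]
bay 0 tcp mm [36.5  0.6 50.5] F [-0.6 -0.7  4.7] T [-0.15  0.32 -0.02] grip 0.0006 t 67.5
```

```bash
python3 -m inch '[[[0,0,-30],0,1],[[0,0,-45],0,1],[[0,0,-25],0,1],[[-10,30,0],0,1],[[-15,40,0],0,1],[[-16,44,0],0,1],[[-16,44,0],0,1],[[-16,44,0],0,1],[[-16,44,0],0,1],[[-14,42,0],0,1]]'|grep -E "pos|contact"; python3 -m inch '[[[-12,30,0],0,1],[[0,0,0],0,1]]'|grep -E "pos|contact"; python3 -c "
from h import *
goal([.567,-.243,.056])
a=optics.capture('scene');b=optics.capture('top');f=lambda m,s:cv2.resize(m,s,interpolation=cv2.INTER_CUBIC)
t=f(b[135:205,180:280],(400,280));u=f(a[215:305,280:400],(400,300));v=f(a[150:285,115:260],(400,372));w=f(b[160:220,300:400],(400,208))
i=np.hstack([np.vstack([t,u]),np.vstack([v,w])]);print(i.shape);cv2.imwrite('pics/o.png',np.clip(i[:,:,::-1]*1.4,0,255).astype(np.uint8))"
```

```text
tool_pos: [0.5758, -0.2132, 0.1491]
contact_force: [0.1, 0.4, 0.1]
tool_pos: [0.5656, -0.2444, 0.1489]
contact_force: [0.4, 0.1, -0.0]
t 69.03 tcp [ 0.5656 -0.2444  0.1489] grip 0.0005 F [ 0.4  0.1 -0. ] shift [ 1.6 -1.3 92.9] 
(580, 800, 3)
```

View pics/o.png

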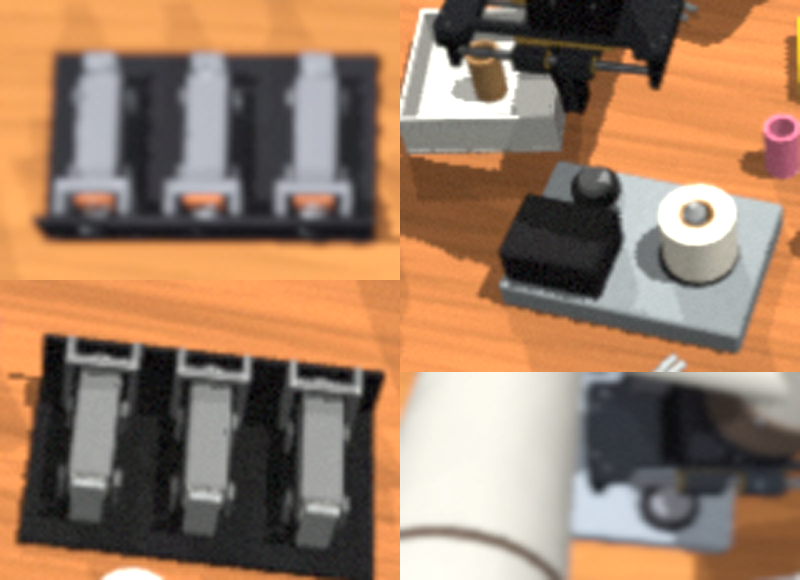

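All three cells lie level under strap and catch, the core is in the waste tray, and the roll is seated. Now the start button.

```bash
python3 -m inch '[[[1,-1,40],0,1],[[0,0,35],0,1],[[0,0,15],0,1],[[0,0,0],0,1],[[0,0,4],0,1],[[0,0,4],0,1],[[0,0,0],0,1]]'|grep -E "pos|contact"; python3 -m inch '[[[0,0,3],0,1],[[0,0,3],0,1],[[0,0,2],0,1],[[0,0,0],0,1],[[0,0,0],0,1]]'|grep -E "pos|contact"
```

```text
tool_pos: [0.5684, -0.2416, 0.0523]
contact_force: [0.2, 1.4, 1.0]
tool_pos: [0.5685, -0.2417, 0.0463]
contact_force: [-3.2, 3.7, 14.1]
```

```bash
python3 -m inch '[[[0,0,2],0,1],[[0,0,2],0,1],[[0,0,2],0,1],[[0,0,0],0,1],[[0,0,0],0,1]]'|grep -E "pos|contact"; python3 -c "
from h import *
s,Rm=tool();print(s['tau'].round(1),s['wrist_torque'].round(2));print(Rm.round(3))
h=px('top',290+343.5/4.4-.5,140+252.5/4.4-.5,.048);print(h,proj('scene',[[.567,-.243,.048]]))"
```

```text
tool_pos: [0.5687, -0.2418, 0.0458]
contact_force: [-11.1, 8.6, 38.7]
[ -2.4 -20.5  10.1   1.6   3.9   0. ] [2.6  3.58 0.01]
[[ 0.998  0.07   0.003]
 [ 0.07  -0.998 -0.003]
 [ 0.003  0.003 -1.   ]]
[ 0.56539541 -0.24307075  0.048     ] [[184.38051294 215.00185843]]
```

The shut fingers (about 19 by 30 mm) overhang the 30 mm button and bottom out at 46 mm. I'll use one finger of the open gripper instead.

```bash
python3 -m inch '[[[0,0,-12],0,1],[[0,0,-15],0,1],[[-3,-18,0],0,0.3],[[0,-18,0],0,0.3],[[0,0,0],0,0.3],[[0,0,0],0,0.3]]'|grep -E "pos|contact|width"; python3 -c "
from h import *
goal([.563,-.206,.052])"
```

```text
tool_pos: [0.5622, -0.2053, 0.064]
contact_force: [0.4, 0.2, -0.1]
grip_width: 0.0324
t 72.0 tcp [ 0.5622 -0.2053  0.064 ] grip 0.0324 F [ 0.4  0.2 -0.1] shift [ 0.8  0.8 12. ]
```

```bash
python3 -m inch '[[[0,0,0],0,0.3],[[0,0,0],0,0.3],[[1,1,5],0,0.3],[[0,0,5],0,0.3],[[0,0,4],0,0.3],[[0,0,0],0,0.3]]'|grep -E "pos|contact|width";python3 -m inch '[[[0,0,3],0,0.3],[[0,0,3],0,0.3],[[0,0,0],0,0.3]]'|grep -E "pos|contact|width";python3 -m inch '[[[0,0,2],0,0.3],[[0,0,2],0,0.3],[[0,0,0],0,0.3]]'|grep -E "pos|contact|width"
```

```text
tool_pos: [0.5632, -0.2067, 0.0504]
contact_force: [-0.3, 0.4, 1.2]
grip_width: 0.0612
tool_pos: [0.5633, -0.2068, 0.0463]
contact_force: [-5.0, 2.5, 12.0]
grip_width: 0.0607
tool_pos: [0.5634, -0.2068, 0.0458]
contact_force: [-9.9, 6.0, 28.5]
grip_width: 0.0611
```

```bash
python3 -m inch '[[[0,0,-5],0,0.3],[[0,0,-4],0,0.3],[[0,0,0],0,0.3],[[0,0,0],0,0.3]]'|grep -E "pos|contact"; for k in 1; do python3 -m inch '[[[0,0,-1],0,0.3],[[0,0,0],0,0.3],[[0,0,0],0,0.3]]'|grep -E "pos|contact";python3 -m inch '[[[0,0,-1],0,0.3],[[0,0,0],0,0.3],[[0,0,0],0,0.3]]'|grep -E "pos|contact";python3 -m inch '[[[0,0,-1],0,0.3],[[0,0,0],0,0.3],[[0,0,0],0,0.3]]'|grep -E "pos|contact";python3 -m inch '[[[0,0,-1],0,0.3],[[0,0,0],0,0.3],[[0,0,0],0,0.3]]'|grep -E "pos|contact"; python3 -m inch '[[[0,0,-1],0,0.3],[[0,0,0],0,0.3],[[0,0,0],0,0.3]]'|grep -E "pos|contact"; done
```

```text
tool_pos: [0.5634, -0.2068, 0.0492]
contact_force: [-0.7, 0.5, 3.4]
tool_pos: [0.5634, -0.2068, 0.0504]
contact_force: [-0.7, 1.7, 1.5]
tool_pos: [0.5635, -0.2068, 0.0515]
contact_force: [-0.3, 0.3, 1.3]
tool_pos: [0.5634, -0.2068, 0.0525]
contact_force: [0.3, -1.1, 1.2]
tool_pos: [0.5633, -0.2067, 0.0534]
contact_force: [0.3, -0.1, 0.0]
tool_pos: [0.5634, -0.2067, 0.0545]
contact_force: [0.9, -0.5, 0.2]
```

The readings fit a spring: force starts at about 52 mm and there's a hard stop at 45.8 mm, which is the full 6 mm of travel. The button came back up as I withdrew. I'll retreat and hand in.

```bash
python3 -m inch '[[[0,0,-30],0,0.3],[[0,0,-40],0,0.3],[[0,0,-40],0,0.3],[[0,0,0],0,0.3],[[0,0,0],0,0.3]]'|grep -E "pos|contact|time"; python3 -c "
from h import *
print(job.hand_in())"
```

```text
time: 76.5
tool_pos: [0.5628, -0.2065, 0.1641]
contact_force: [-0.3, -0.2, 0.8]
the job is handed in; nothing more can be done
None
```

The job is handed in at 76.5 s, with no verdict returned: core in the waste tray, roll on the spindle, all three cells level under strap and catch by camera and touch, and the start button pressed to its stop and released (judged by force only).

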